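# Flex the basket bails: hang the free one, send the seized one to repair

## Task

Two washed wire baskets look alike, but the swing bail of one is seized: raise each bail from where it lies flat, and you will find that one swings up freely while the other stops dead part-way. Hang the basket with the free bail on the drying stand, its bail resting in both prongs, and stand the seized one squarely inside the red repair bay, flat on the table, with its bail left raised as far as it would go. Do not drop or overturn a basket, and leave the oil bottle and the kidney dish where they are.

Things in the scene. Friction and masses are not known exactly. Their poses are not given: they have to be found in the camera images.
- basket_a: one of two like wire baskets, 0.4-0.7 kg, one with a free, one with a seized bail: 80 mm wide (x), 110 long (y; 137 over the pivot pins), 60 high; round steel rim 8 mm thick, its centre line at x = +-40, y = +-55, 56 mm up; thin mesh walls. Origin: centre of underside, z up. The bail turns about an axis along y, 66 mm above the origin; flat, it reaches out over the -x side
- basket_a_bar (a point): middle of the cross bar of that basket's bail: a U of 5.6 mm wire, arms 68 mm long and 124 mm apart, the bar along the basket's y with a blue sleeve 11 mm thick on its middle 44 mm. Bail flat: the bar is 28 mm clear of the -x wall, 66 mm up, open below. Bail upright: 134 mm above the basket's underside
- basket_a_bail (a joint): that bail's angle, rad: 0 flat toward the basket's -x side, 1.57 upright. A free bail swings with hardly any force to a stop at 1.9 and rests there; let go short of upright it falls back flat. A seized bail drags (about 0.6 N at the bar), stops dead near 0.45 and stays where it is left; lifting further only tips the basket
- basket_b: one of two like wire baskets, 0.4-0.7 kg, one with a free, one with a seized bail: 80 mm wide (x), 110 long (y; 137 over the pivot pins), 60 high; round steel rim 8 mm thick, its centre line at x = +-40, y = +-55, 56 mm up; thin mesh walls. Origin: centre of underside, z up. The bail turns about an axis along y, 66 mm above the origin; flat, it reaches out over the -x side
- basket_b_bar (a point): middle of the cross bar of that basket's bail: a U of 5.6 mm wire, arms 68 mm long and 124 mm apart, the bar along the basket's y with a blue sleeve 11 mm thick on its middle 44 mm. Bail flat: the bar is 28 mm clear of the -x wall, 66 mm up, open below. Bail upright: 134 mm above the basket's underside
- basket_b_bail (a joint): that bail's angle, rad: 0 flat toward the basket's -x side, 1.57 upright. A free bail swings with hardly any force to a stop at 1.9 and rests there; let go short of upright it falls back flat. A seized bail drags (about 0.6 N at the bar), stops dead near 0.45 and stays where it is left; lifting further only tips the basket
- stand: fixed steel drying stand: drip pan 180 x 150 mm, 14 mm high; 20 mm square column 88 mm behind the origin (its +x), 229 mm high; two parallel 6 mm round prongs at y = +-40 mm reach forward (-x) from a cross bar and turn up at red tips. Origin: on the table under the prong seats; open side -x
- seat (a point): on the stand, midway between the prongs: where the middle of a bail's bar rests when hung in both, 200 mm up; axes as the stand's. Each prong rises from the seat to 12 mm above it 56 mm behind, and ahead to a tip 24 mm forward and 22 mm above it. Bring the bar in from the front (-x side) over the tips, parallel to y, the bail's arms outside both prongs, then lower it
- bay: fixed red repair bay on the table: a U-shaped sheet fence, 45 mm high and 3 mm thick, round a thin red mat; inside 180 mm wide (its y) and 130 mm deep (its x), open toward -x, a white tag on the back fence. Origin: on the table in the middle of the inside
- oil_bottle: bystander: small white bottle with a red spout, 40 x 40 x 112 mm, origin under its centre; to be left alone
- kidney_dish: bystander: pale kidney dish, 56 x 148 x 33 mm, origin under its centre; to be left alone

How it is judged:
By the outcome, as a careful person would: the job done as asked, in the order asked, and still so for the second after the job is handed in, with the robot touching nothing.
It also fails if it takes over 72 s, if anything falls off the work surface, if the arm or the gripper's body presses on something with over 40 N, if the wrist force passes 120 N, or if a joint passes its speed limit or range.

## Robot

A 6-joint arm with a two-finger parallel gripper is mounted at the origin on a cart in front of the work surface, level with it; the furniture and walls round the work are solid. World frame = base frame: x ahead of the robot, y to its left, z up, the work surface at z = 0. Lengths are in m, angles in rad, forces in N, time in s.
With the tool pointing down it reaches from about 0.225 to 0.875 m from the base axis. Payload 3.4 kg.
Tool frame: the origin (TCP) lies on the centre line of the jaws, within the pads' length; the fingertips stand 14 mm ahead of it and the grasp point (between the pads) lies 5 mm behind it; z points along the fingers, y is the line along which they close (so a half turn about z gives the same grasp; the last joint's range is limited). The gripper opens to 85 mm and grips with 20 to 120 N. Pads are 22 mm wide; open, the fingers measure 114 mm over their backs; the gripper's body (76 mm by 85 mm) begins 54 mm behind the grasp point. The pads swing forward as they close: fully open they stand 13 mm farther back than shut.
Start: joints at [1.205, 0.276, 1.505, -0, 1.361, -0.121], TCP at [0.139, 0.558, 0.213] pointing down, gripper open.
Joint ranges: [-2.89, 2.89], [-0.75, 2.08], [0.22, 2.7], [-1.18, 4.32], [0.11, 2.71], [-2.7, 2.7]. Speed limits (rad/s): [2.57, 2.57, 3.14, 3.14, 3.14, 3.14].

## Interface

Orientations are given as a unit quaternion [w, x, y, z].
In Python, from rig import manip, eyes gives the robot as it stands.
- The arm moves only by the shell command python3 -m creep 'ROWS' [FORCE]. ROWS is JSON, a list of rows, each a list of 5 numbers: the opening, from 0 (shut) to 1 (fully open), then the shift along the tool's x, y, z normalised to -1 to 1, where 1 is 0.5 m, then the turn about the tool's z normalised to -1 to 1, where 1 is 360 degrees. In form: [[fingers, dx, dy, dz, spin], ...]. A call has 1 to 10 rows; each row is the pose to reach, as a shift and turn from the pose commanded when the call began, along the tool's axes at that moment, turning the shorter way round; what a row does not reach only later rows make up. A row lasts 1/10 s, in which the tool goes at most 50 mm and 8.59 degrees, less where a joint would pass 70% of its speed; a pose out of reach is approached as far as the arm can. A call with a number of a shift or a turn outside -1 to 1 is refused whole. A call with a gripper value outside its range is refused whole. The fingers move at their own pace and stop on an object; FORCE is the grip in N (left out, the last holds). Time passes only in rows, so rows that repeat a pose let the fingers close. It gives the time, the measured TCP pose, the force, the opening and the grip force at its end, in the units of the state.
- manip.get_state(): the state, without advancing time (a new reading comes with each control period).
- eyes.get_image(name): name is "scene" or "top" or "wrist"; returns a dict with "frame" (480x640x3 uint8, red, green, blue), "fx", "fy", "cx", "cy" (pixels), "R" (3x3) and "t" (3): a world point X has camera coordinates R X + t. Camera axes: x right, y down, z forward; pixel columns grow to the right and rows downward; lengths in m; the calibration is good to about 2 mm. The wrist camera is an equidistant fisheye: a pixel r from the principal point sees the ray r / f radians off the axis. A picture is of the moment at which its call begins. There is no depth.
- manip.sign_off(): hands the job in; it is judged then, once.
Trained networks look in the newest picture that a camera, given by its name, has taken for a name from the list of things; names that differ only in an ending like _2 or _b are one class to them, and where a whole thing is asked for, a point or a joint stands for the part that bears it (a point fixed in the world has none). Each returns a list of dicts, best first, with "confidence" (0 to 1); they miss things now and then, are a little off and sometimes report something else, mostly with a low value. They report only what shows in the picture. A call takes as long as a camera call.
- eyes.regions_of(camera, label): "mask" (480x640 bool, what is visible of it) and "bbox" ([left, top, right, bottom] in pixels, round what is visible of it).
- eyes.place_of(camera, label): "centre" ([column, row] in pixels: a listed point, or the origin of a listed thing).
The state is a dict: "clock": time; "qpos": joint angles; "qd": joint speeds; "effort": joint torques, N m; "position": TCP position; "ee_rot": TCP orientation; "contact_force": force on the tool from outside, world axes, zero at the start; "moment": the same for the moment, N m; "width": finger opening in m; "gripper_force": force on a finger pad.
Only numpy, scipy, OpenCV 4.12 (cv2) and the standard library are available. Lean on these libraries where they do the work, as an engineer would, in place of code of your own. Each camera call takes 0.05 s, during which the arm holds its last target. There are 200 camera calls.

## Working session

There is one attempt and no reset: what is moved stays moved. The work goes in short steps, Python scripts to look and compute and a shell command to move; the robot and the scene stay as the last step left them, time stands still between calls to the robot, and variables do not carry over. Pictures are saved under pics/ and viewed, at most 10 in all, crops included, and the job is handed in when it is done.

```bash
ls; mkdir -p pics; cat > look.py <<'E'
import cv2, numpy as np
from rig import manip, eyes
def snap(cam,fn=None):
    d=eyes.get_image(cam)
    if fn: cv2.imwrite('pics/'+fn, d['frame'][:,:,::-1])
    return d
def ray(d,px,fish=False):
    R=np.array(d['R']);t=np.array(d['t'])
    u=(px[0]-d['cx'])/d['fx'];v=(px[1]-d['cy'])/d['fy']
    if fish:
        r=np.hypot(u,v); c=np.array([u/r*np.sin(r),v/r*np.sin(r),np.cos(r)]) if r>0 else np.array([0,0,1.])
    else: c=np.array([u,v,1.])
    return -R.T@t, R.T@c
def atz(d,px,z,fish=False):
    o,r=ray(d,px,fish); return (o+r*(z-o[2])/r[2])
def proj(d,X):
    c=np.array(d['R'])@np.array(X)+np.array(d['t']); return np.array([d['fx']*c[0]/c[2]+d['cx'],d['fy']*c[1]/c[2]+d['cy']])
E
python3 - <<'E'
from look import *
t=snap('top','top0.png'); s=snap('scene','scene0.png')
print(manip.get_state())
for cam,d in (('top',t),('scene',s)):
    print(cam, 'campos', -np.array(d['R']).T@np.array(d['t']))
    for n,z in (('basket_a',0),('basket_a_bar',.066),('stand',0),('seat',.2),('bay',0),('oil_bottle',0),('kidney_dish',0)):
        for r in eyes.place_of(cam,n)[:3]: print(n,np.round(r['centre']),round(r['confidence'],2),atz(d,r['centre'],z).round(3))
E
```

```text
pics
{'clock': 0.1, 'qpos': array([ 1.20496984e+00,  2.76507231e-01,  1.50601211e+00,  2.00816521e-05,
        1.36069837e+00, -1.20998691e-01]), 'qd': array([ 0.0014185 , -0.00086353, -0.00212865, -0.00087978,  0.00287549,
       -0.00059549]), 'effort': array([ 2.04681055e-03, -4.17700052e+01, -2.46410573e+01, -1.24774247e-04,
        5.89573814e-03,  3.51201538e-05]), 'position': array([0.13918958, 0.55738015, 0.212238  ]), 'ee_rot': array([-2.05361972e-04,  1.22110439e-01,  9.92516186e-01, -7.86212521e-04]), 'contact_force': array([-0.27644129,  0.31291112, -0.45607164]), 'moment': array([ 0.01007338, -0.0089947 ,  0.06319647]), 'gripper_force': 0.0, 'width': 0.08569806495746167}
top campos [0.33884798 0.08493486 1.20227679]
basket_a [271. 273.] 0.88 [0.516 0.214 0.   ]
basket_a [357. 272.] 0.66 [ 0.515 -0.015  0.   ]
basket_a_bar [270. 294.] 0.57 [0.453 0.209 0.066]
stand [370. 225.] 0.6 [ 0.642 -0.056  0.   ]
stand [428. 198.] 0.21 [ 0.716 -0.219  0.   ]
seat [382. 198.] 0.9 [ 0.655 -0.062  0.2  ]
bay [265. 222.] 0.76 [0.656 0.23  0.   ]
oil_bottle [428. 199.] 0.69 [ 0.714 -0.22   0.   ]
kidney_dish [222. 299.] 0.68 [0.45  0.344 0.   ]
scene campos [-0.24477799 -0.38538731  0.70474594]
basket_a [269. 281.] 0.97 [0.51  0.216 0.   ]
basket_a [352. 311.] 0.69 [ 0.506 -0.017  0.   ]
basket_a [293. 251.] 0.42 [0.651 0.238 0.   ]
stand [396. 283.] 0.6 [ 0.651 -0.063  0.   ]
seat [403. 213.] 0.86 [ 0.641 -0.069  0.2  ]
bay [294. 253.] 0.65 [0.644 0.229 0.   ]
bay [268. 280.] 0.15 [0.51  0.218 0.   ]
kidney_dish [216. 282.] 0.62 [0.444 0.33  0.   ]
```

View pics/top0.png

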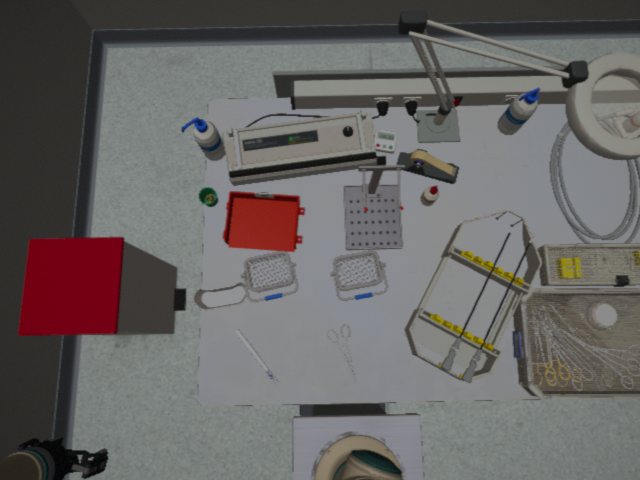

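View pics/scene0.png

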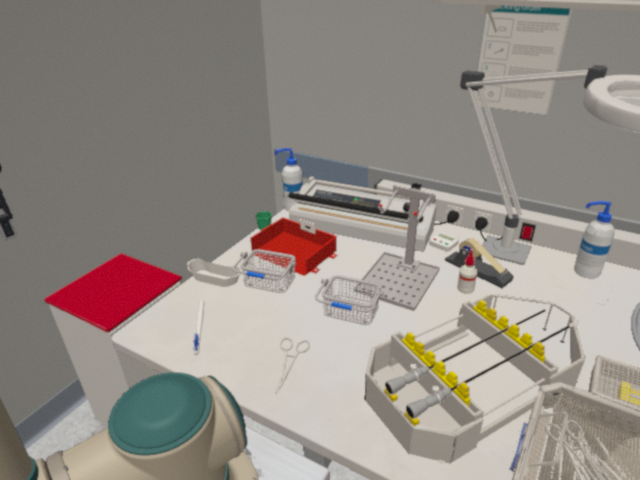

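The top view shows the left basket at about (270,272) with its sleeve at (274,297), and the right basket at (358,271) with its sleeve at (363,296). The bay is at (264,222), the stand pan at (373,217), with its prong tips near (366,210) and (402,208). The scene view agrees, and both bails lie flat toward the robot.

I'll move above the baskets for a wrist view.

```bash
cat >> look.py <<'E'
from scipy.spatial.transform import Rotation as Ro
def go(xyz,yawy=None):
    """normalised shift/turn to bring TCP to xyz with tool-y at world angle yawy"""
    s=manip.get_state(); q=s['ee_rot']; R=Ro.from_quat([q[1],q[2],q[3],q[0]]).as_matrix()
    d=R.T@(np.array(xyz)-s['position']); y=np.arctan2(R[1,1],R[0,1])
    sp=0 if yawy is None else -((yawy-y+np.pi)%(2*np.pi)-np.pi)/(2*np.pi)
    print('rows', (d/.5).round(4), round(sp,4), 'dist',np.linalg.norm(d).round(3),'yawY',round(float(y),4),'pos',s['position'].round(4),'F',s['contact_force'].round(2),'w',round(s['width'],4),'t',s['clock'])
E
python3 -m creep '[[1,-0.728,-0.76,-0.276,0.169],[1,-0.728,-0.76,-0.276,0.169],[1,-0.728,-0.76,-0.276,0.169],[1,-0.728,-0.76,-0.276,0.169],[1,-0.728,-0.76,-0.276,0.169],[1,-0.728,-0.76,-0.276,0.169],[1,-0.728,-0.76,-0.276,0.169],[1,-0.728,-0.76,-0.276,0.169],[1,-0.728,-0.76,-0.276,0.169],[1,-0.728,-0.76,-0.276,0.169]]'
python3 - <<'E'
from look import *
go([.4,.1,.35],.26)
w=snap('wrist','w0.png'); print({k:w[k] for k in('fx','cx','cy','R')}, -w['R'].T@w['t'])
for n,z in (('basket_a',0),('basket_a_bar',.066),('stand',0),('seat',.2),('bay',0)):
    for r in eyes.place_of('wrist',n)[:2]: print(n,np.round(r['centre']),round(r['confidence'],2),atz(w,r['centre'],z,True).round(3))
E
```

```text
clock: 1.8
position: [0.3797, 0.1362, 0.3408]
ee_rot: [0.0, 0.608, 0.794, 0.001]
contact_force: [0.8, 1.0, -0.6]
width: 0.0856
gripper_force: 0.0
rows [-0.0804  0.0202 -0.0185] 0.0007 dist 0.042 yawY 0.2642 pos [0.3797 0.1362 0.3408] F [ 0.78  0.99 -0.56] w 0.0856 t 1.8
{'fx': 371.64829954431775, 'cx': 321.4028617346813, 'cy': 236.3259965699493, 'R': array([[ 9.65212373e-01,  2.61466087e-01,  7.47995723e-04],
       [ 2.48164557e-01, -9.17002621e-01,  3.12282798e-01],
       [ 8.23372751e-02, -3.01233594e-01, -9.49988892e-01]])} [0.35947402 0.21442243 0.50180268]
basket_a [427. 154.] 0.63 [0.513 0.21  0.   ]
basket_a [382. 293.] 0.56 [ 0.515 -0.008  0.   ]
basket_a_bar [390. 147.] 0.63 [0.446 0.204 0.066]
bay [516. 167.] 0.72 [0.653 0.236 0.   ]
```

View pics/w0.png

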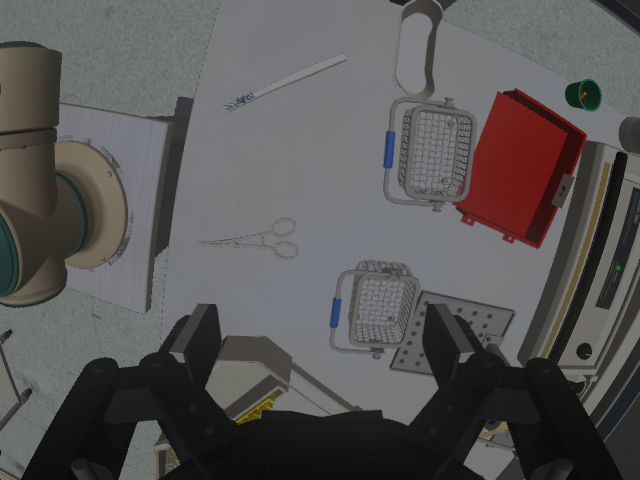

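The wrist view shows the left basket with its sleeve at (389,149) and pivot pins near (449,101) and (437,209). The right basket's sleeve is at (335,313), and the bay is at (520,165). I'll measure the sleeves by colour.

```bash
cat >> look.py <<'E'
def sleeves(d,fish,z=.066):
    h=cv2.cvtColor(d['frame'],cv2.COLOR_RGB2HSV); m=cv2.inRange(h,(100,150,90),(125,255,255))
    n,l,s,c=cv2.connectedComponentsWithStats(m)
    for i in range(1,n):
        if s[i,4]<25: continue
        ys,xs=np.where(l==i); P=np.array([atz(d,(x,y),z,fish)[:2] for x,y in zip(xs,ys)])
        c0=P.mean(0)
        if not(.2<c0[0]<.8 and -.3<c0[1]<.4): continue
        e,V=np.linalg.eigh(np.cov(P.T)); v=V[:,1]*np.sign(V[1,1])
        p=(P-c0)@v; u=(P-c0)@V[:,0]
        print('sleeve',c[i].round(),s[i,4],'ctr',c0.round(4),'yaw',np.arctan2(-v[0],v[1]).round(3),'len',np.ptp(p).round(3),'wid',np.ptp(u).round(3))
E
python3 - <<'E'
from look import *
w=snap('wrist'); sleeves(w,True); t=snap('top'); sleeves(t,False)
a,b=(atz(w,p,.066,True) for p in((449,101),(437,209))); print(a,b,(a+b)/2,np.arctan2(-(a-b)[0],(a-b)[1]))
E
```

```text
sleeve [391. 152.] 224 ctr [0.4466 0.2013] yaw 0.196 len 0.042 wid 0.008
sleeve [336. 316.] 155 ctr [ 0.4439 -0.0248] yaw 0.159 len 0.042 wid 0.008
sleeve [363. 296.] 50 ctr [ 0.4445 -0.0237] yaw 0.165 len 0.039 wid 0.008
[0.49719929 0.28251634 0.066     ] [0.52444345 0.15148422 0.066     ] [0.51082137 0.21700028 0.066     ] 0.20499898200482033
```

```bash
python3 - <<'E'
from look import *
go([.4455,.2010,.14],.2)
E
```

```text
rows [0.0836 0.1627 0.3988] 0.0106 dist 0.219 yawY 0.2668 pos [0.3783 0.1392 0.3394] F [ 0.56 -0.05  0.37] w 0.0856 t 2.2
```

```bash
python3 -m creep '[[0.22,0.084,0.163,0.399,0.0106],[0.22,0.084,0.163,0.399,0.0106],[0.22,0.084,0.163,0.399,0.0106],[0.22,0.084,0.163,0.399,0.0106],[0.22,0.084,0.163,0.399,0.0106],[0.22,0.084,0.163,0.399,0.0106],[0.22,0.084,0.163,0.399,0.0106]]' 20
python3 - <<'E'
from look import *
w=snap('wrist','w1.png'); sleeves(w,True); go([.4455,.2010,.073],.2)
E
```

```text
clock: 2.9
position: [0.4463, 0.2008, 0.1405]
ee_rot: [-0.0, 0.633, 0.774, -0.0]
contact_force: [-0.1, 0.3, -0.0]
width: 0.019
gripper_force: 0.0
sleeve [320. 242.] 757 ctr [0.4466 0.2003] yaw 0.188 len 0.043 wid 0.008
rows [ 0.0013 -0.0029  0.1369] -0.0001 dist 0.068 yawY 0.1995 pos [0.447  0.2006 0.1415] F [-0.24 -0.18  0.79] w 0.0186 t 2.95
```

View pics/w1.png

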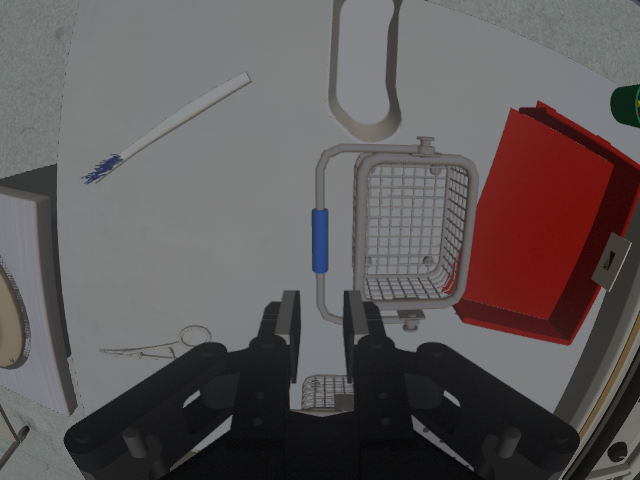

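The sleeve at (320,242) is midway between the jaws, with clear gaps on both sides. Descend and grip.

```bash
python3 -m creep '[[0.22,0.001,-0.003,0.1,0],[0.22,0.001,-0.003,0.143,0],[0.22,0.001,-0.003,0.143,0],[0.22,0.001,-0.003,0.143,0],[0,0.001,-0.003,0.143,0],[0,0.001,-0.003,0.143,0],[0,0.001,-0.003,0.143,0],[0,0.001,-0.003,0.143,0]]' 20; python3 -c "
from look import *
go([.4466,.2010,.07],.2)"
```

```text
clock: 3.75
position: [0.4459, 0.2001, 0.0695]
ee_rot: [0.0, 0.634, 0.773, 0.001]
contact_force: [-0.1, 0.7, 0.1]
width: 0.0002
gripper_force: 0.0
rows [ 0.0015  0.0017 -0.001 ] -0.0004 dist 0.001 yawY 0.1975 pos [0.4459 0.2001 0.0695] F [-0.15  0.73  0.13] w 0.0002 t 3.75
```

```bash
python3 - <<'E'
from look import *
w=snap('wrist'); sleeves(w,True); s=snap('scene'); 
c=cv2.resize(s['frame'][200:360,180:400],None,fx=3,fy=3)[:,:,::-1]
x=cv2.resize(w['frame'][150:400,180:480],None,fx=2,fy=2)[:,:,::-1]
cv2.imwrite('pics/c2.png',np.vstack([c,np.zeros((4,660,3),np.uint8)])); cv2.imwrite('pics/w2.png',x)
E
```

```text
sleeve [321. 269.] 780 ctr [0.4447 0.2102] yaw 0.184 len 0.023 wid 0.009
```

View pics/w2.png

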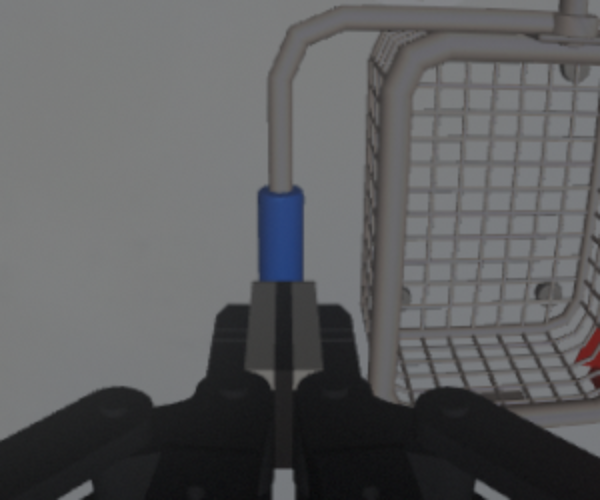

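View pics/c2.png

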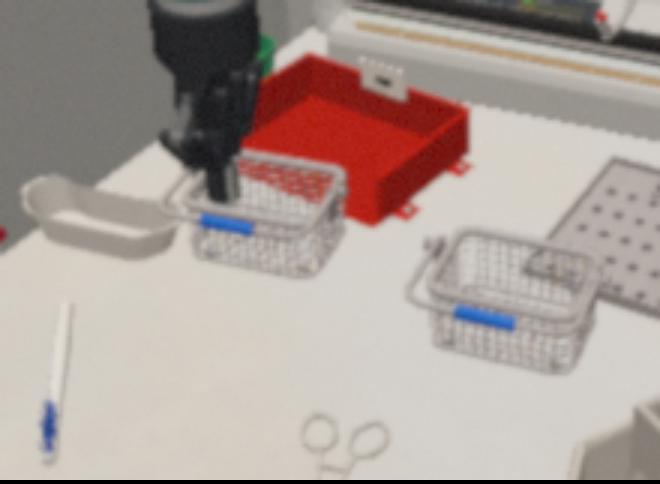

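```bash
python3 - <<'E'
from look import *
w=snap('wrist'); s=snap('scene'); st=manip.get_state(); p=st['position']; print(p)
for d,f,px in((w,True,(321.5,291)),(s,False,(180+226/3,200+198/3)),(s,False,(180+228/3,200+224/3))):
    for z in (.05,.06,.07,.08,.09): print(z,atz(d,px,z,f).round(4),end=' ')
    print()
E
```

```text
[0.44543125 0.19995396 0.06887405]
0.05 [0.4484 0.191  0.05  ] 0.06 [0.4474 0.1959 0.06  ] 0.07 [0.4465 0.2008 0.07  ] 0.08 [0.4455 0.2057 0.08  ] 0.09 [0.4445 0.2107 0.09  ] 
0.05 [0.489  0.2362 0.05  ] 0.06 [0.4778 0.2267 0.06  ] 0.07 [0.4666 0.2172 0.07  ] 0.08 [0.4554 0.2077 0.08  ] 0.09 [0.4442 0.1982 0.09  ] 
0.05 [0.4611 0.2134 0.05  ] 0.06 [0.4503 0.2043 0.06  ] 0.07 [0.4396 0.1951 0.07  ] 0.08 [0.4288 0.186  0.08  ] 0.09 [0.418  0.1768 0.09  ]
```

Both views agree: the closed fingertips are about 20 mm above the sleeve, at about z 0.09 against a TCP reading of 0.069, so the jaws closed over it without touching. I'll open, go lower in a small step, and measure again.

```bash
python3 -m creep '[[0.22,0,0.001,0,0],[0.22,0,0.001,0,0],[0.22,0,0.001,0.02,0],[0.22,0,0.001,0.03,0],[0.22,0,0.001,0.03,0]]' 20
python3 - <<'E'
from look import *
w=snap('wrist'); sleeves(w,True); s=snap('scene'); sleeves(s,False)
print('cam',-w['R'].T@w['t'])
c=cv2.resize(s['frame'][225:295,215:315],(800,560),interpolation=cv2.INTER_CUBIC)[:,:,::-1]
x=cv2.resize(w['frame'][200:340,220:420],None,fx=3,fy=3)[:,:,::-1]
cv2.imwrite('pics/w3.png',np.vstack([cv2.resize(c,(600,420))[:290],x[:300]]))
go([.446,.2,.04],.2)
E
```

```text
clock: 4.45
position: [0.4449, 0.1998, 0.0526]
ee_rot: [-0.001, 0.634, 0.773, -0.001]
contact_force: [0.5, -0.3, -0.5]
width: 0.0188
gripper_force: 0.0
sleeve [323. 303.] 1752 ctr [0.4465 0.2003] yaw 0.188 len 0.045 wid 0.009
sleeve [341. 305.] 62 ctr [ 0.4409 -0.0224] yaw 0.162 len 0.04 wid 0.011
cam [0.4304355  0.27946193 0.21360819]
rows [-0.0002  0.0007  0.0268] -0.0004 dist 0.013 yawY 0.1975 pos [0.4457 0.2    0.0534] F [ 0.08 -0.08  0.1 ] w 0.0187 t 4.55
```

View pics/w3.png

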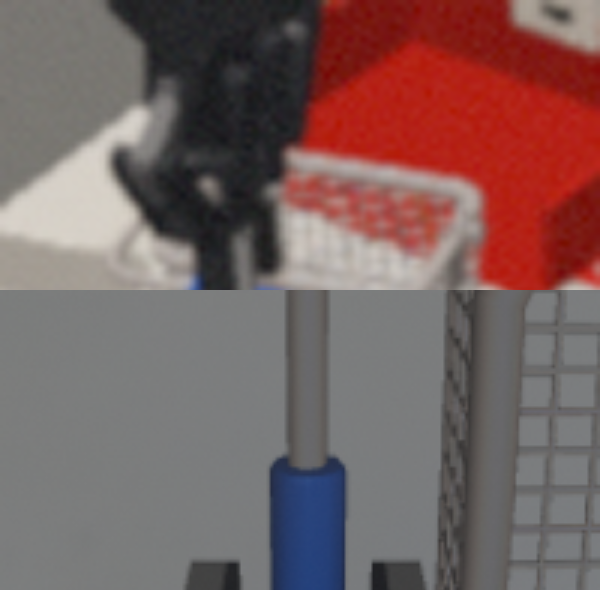

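The sleeve now lies between the jaws, with the gap centred on it to within 1 mm. Close.

```bash
python3 -m creep '[[0.22,0,0,0.01,0],[0.22,0,0,0.01,0],[0,0,0,0.01,0],[0,0,0,0.01,0],[0,0,0,0.01,0],[0,0,0,0.01,0]]' 20
```

```text
clock: 5.15
position: [0.4455, 0.2, 0.0488]
ee_rot: [-0.0, 0.634, 0.773, -0.0]
contact_force: [-0.1, -0.3, 0.1]
width: 0.0092
gripper_force: 19.3
```

```bash
python3 -m creep '[[0,0,0.0007,-0.014,0],[0,0,0.0015,-0.0203,0],[0,0,0.0035,-0.03,0],[0,0,0.0061,-0.0402,0],[0,0,0.0061,-0.0402,0],[0,0,0.0061,-0.0402,0]]' 20;  python3 -m creep '[[0,0,0.0046,-0.0128,0],[0,0,0.0074,-0.019,0],[0,0,0.0105,-0.025,0],[0,0,0.014,-0.031,0],[0,0,0.014,-0.031,0],[0,0,0.014,-0.031,0]]' 20
```

```text
clock: 5.75
position: [0.4482, 0.2005, 0.0691]
ee_rot: [-0.0, 0.634, 0.773, -0.0]
contact_force: [-4.7, -1.0, 1.2]
width: 0.0076
gripper_force: 17.8
clock: 6.35
position: [0.4567, 0.2022, 0.0847]
ee_rot: [0.0, 0.634, 0.773, 0.001]
contact_force: [0.6, -0.9, -0.5]
width: 0.0002
gripper_force: 0.0
```

The sleeve slipped out of the fingertips because the grip was too shallow. I'll look at where the bail lies now.

```bash
python3 - <<'E'
from look import *
w=snap('wrist'); sleeves(w,True); s=snap('scene'); sleeves(s,False);sleeves(snap('top'),False)
for r in eyes.place_of('wrist','basket_a_bar')[:2]+eyes.place_of('wrist','basket_a')[:2]: print(r['centre'],r['confidence'])
E
```

```text
sleeve [300. 269.] 1018 ctr [0.4457 0.2038] yaw 0.154 len 0.037 wid 0.01
sleeve [255. 274.] 49 ctr [0.4443 0.2021] yaw 0.181 len 0.039 wid 0.011
sleeve [341. 305.] 60 ctr [ 0.4411 -0.0223] yaw 0.162 len 0.04 wid 0.01
sleeve [364. 296.] 52 ctr [ 0.4446 -0.024 ] yaw 0.172 len 0.039 wid 0.008
[301.3, 271.5] 0.9
```

```bash
python3 -m creep '[[0.22,0,-0.022,0,0],[0.22,0,-0.022,0,0],[0.22,0,-0.022,0,0],[0.22,0,-0.022,0,0]]' 20; python3 - <<'E'
from look import *
w=snap('wrist'); sleeves(w,True); go([.4455,.2005,.036],.195)
E
```

```text
clock: 7.0
position: [0.4451, 0.2, 0.0846]
ee_rot: [0.0, 0.634, 0.773, 0.0]
contact_force: [0.4, -0.2, 0.5]
width: 0.0184
gripper_force: 0.0
sleeve [323. 275.] 1295 ctr [0.4468 0.2001] yaw 0.182 len 0.044 wid 0.01
rows [0.0009 0.0007 0.0971] 0.0004 dist 0.049 yawY 0.1976 pos [0.4452 0.2    0.0845] F [0.19 0.73 0.04] w 0.019 t 7.05
```

```bash
python3 -m creep '[[0.22,0.001,0.002,0.06,0],[0.22,0.001,0.002,0.097,0],[0.22,0.001,0.002,0.097,0],[0.22,0.001,0.002,0.097,0],[0,0.001,0.002,0.097,0],[0,0.001,0.002,0.097,0],[0,0.001,0.002,0.097,0],[0,0.001,0.002,0.097,0]]' 20
```

```text
clock: 7.85
position: [0.4463, 0.2007, 0.0366]
ee_rot: [0.0, 0.634, 0.773, 0.001]
contact_force: [0.1, -0.0, 1.6]
width: 0.0101
gripper_force: 22.0
```

```bash
python3 -m creep '[[0,0,0.0004,-0.01,0],[0,0,0.0015,-0.0203,0],[0,0,0.0035,-0.03,0],[0,0,0.0061,-0.0402,0],[0,0,0.0061,-0.0402,0]]' 25;  python3 -m creep '[[0,0,0.0025,-0.0064,0],[0,0,0.0046,-0.0128,0],[0,0,0.0074,-0.019,0],[0,0,0.0105,-0.025,0],[0,0,0.0105,-0.025,0]]' 25
```

```text
clock: 8.35
position: [0.4488, 0.2013, 0.0568]
ee_rot: [-0.0, 0.634, 0.773, 0.0]
contact_force: [-1.3, 0.4, 0.0]
width: 0.0096
gripper_force: 24.5
clock: 8.85
position: [0.4536, 0.202, 0.0688]
ee_rot: [-0.0, 0.634, 0.773, -0.0]
contact_force: [-3.3, -0.2, 0.4]
width: 0.0099
gripper_force: 24.5
```

```bash
python3 -m creep '[[0,0,0.005,-0.0088,0],[0,0,0.011,-0.017,0],[0,0,0.011,-0.017,0],[0,0,0.011,-0.017,0]]' 25; python3 - <<'E'
from look import *
w=snap('wrist'); s=snap('scene'); go([0,0,0])
c=cv2.resize(s['frame'][220:320,200:360],(640,400),interpolation=cv2.INTER_CUBIC)[:,:,::-1]
x=cv2.resize(w['frame'][100:400,240:560],(213,200))[:,:,::-1]
im=np.zeros((600,640,3),np.uint8); im[:400]=c; im[400:,:213]=x; cv2.imwrite('pics/w4.png',im)
E
```

```text
clock: 9.25
position: [0.459, 0.2031, 0.0773]
ee_rot: [-0.0, 0.634, 0.773, -0.0]
contact_force: [-5.1, -1.1, 2.2]
width: 0.0099
gripper_force: 24.6
rows [-0.2182 -0.9789  0.1556] 0 dist 0.507 yawY 0.1976 pos [0.4586 0.2031 0.0771] F [-5.77 -1.1   2.54] w 0.01 t 9.35
```

View pics/w4.png

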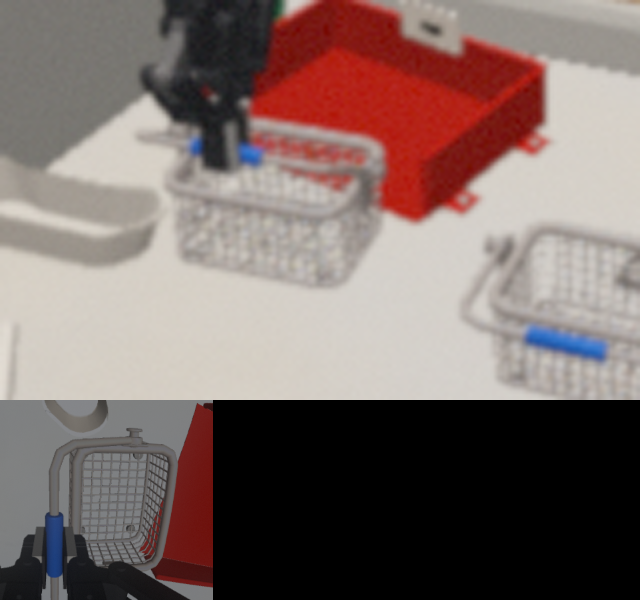

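The bar is raised, the basket stays flat, and the force is mostly radial. Continue further up.

```bash
python3 -m creep '[[0,0,0.003,-0.01,0],[0,0,0.009,-0.018,0],[0,0,0.021,-0.0274,0],[0,0,0.021,-0.0274,0],[0,0,0.021,-0.0274,0]]' 25; python3 - <<'E'
from look import *
w=snap('wrist'); s=snap('scene'); go([0,0,0])
print(eyes.place_of('wrist','basket_a')[:1],eyes.place_of('scene','basket_a')[:2])
c=cv2.resize(s['frame'][220:320,200:360],(640,400),interpolation=cv2.INTER_CUBIC)[:,:,::-1]
x=cv2.resize(w['frame'][100:400,240:560],(213,200))[:,:,::-1]
im=np.zeros((600,640,3),np.uint8); im[:400]=c; im[400:,:213]=x; cv2.imwrite('pics/w5.png',im)
E
```

```text
clock: 9.85
position: [0.4694, 0.2053, 0.0913]
ee_rot: [-0.0, 0.634, 0.773, -0.0]
contact_force: [-5.5, -1.8, 3.9]
width: 0.0093
gripper_force: 24.8
rows [-0.2183 -0.9996  0.1838] 0 dist 0.52 yawY 0.1976 pos [0.4688 0.2052 0.091 ] F [-5.15 -0.51  4.28] w 0.01 t 9.95
[{'centre': [381.7, 233.6], 'confidence': 0.78}] [{'centre': [272.7, 279.3], 'confidence': 0.7}, {'centre': [351.7, 309.0], 'confidence': 0.68}]
```

View pics/w5.png

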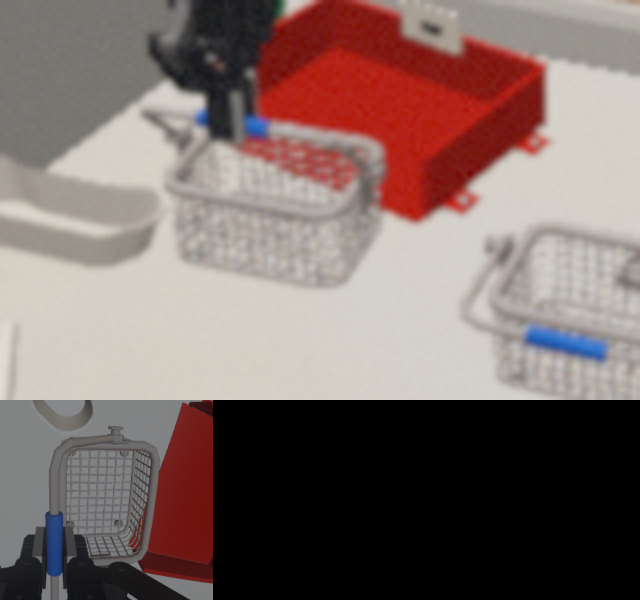

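The bail is at about 0.9 rad with the basket flat, so the left basket is the free one. Continue to upright on a slightly wider arc.

```bash
python3 -m creep '[[0,0,0,-0.01,0],[0,0,0.012,-0.018,0],[0,0,0.026,-0.022,0],[0,0,0.038,-0.026,0],[0,0,0.038,-0.026,0]]' 25;  python3 -m creep '[[0,0,0.015,-0.006,0],[0,0,0.03,-0.009,0],[0,0,0.044,-0.01,0],[0,0,0.05,-0.01,0],[0,0,0.05,-0.01,0]]' 25; python3 - <<'E'
from look import *
w=snap('wrist'); s=snap('scene'); go([0,0,0])
sleeves(w,True,.134); sleeves(s,False,.134)
for c,d in(('wrist',w),('scene',s)):
  for r in eyes.place_of(c,'basket_a')[:2]: print(c,r['centre'],r['confidence'],atz(d,r['centre'],0,c=='wrist'))
E
```

```text
clock: 10.55
position: [0.4903, 0.2094, 0.1056]
ee_rot: [0.001, 0.634, 0.773, 0.001]
contact_force: [-3.7, -1.1, 6.1]
width: 0.0098
gripper_force: 25.8
clock: 11.05
position: [0.5147, 0.2143, 0.109]
ee_rot: [0.001, 0.634, 0.773, 0.001]
contact_force: [-2.1, -0.3, 3.1]
width: 0.0098
gripper_force: 25.4
rows [-0.2182 -1.093   0.2153] 0 dist 0.568 yawY 0.1975 pos [0.5142 0.2141 0.109 ] F [-1.16  0.3   2.35] w 0.0098 t 11.15
sleeve [322. 317.] 2015 ctr [0.5158 0.2144] yaw 0.188 len 0.046 wid 0.01
sleeve [293. 187.] 73 ctr [0.7521 0.2951] yaw -1.279 len 0.049 wid 0.047
sleeve [341. 305.] 61 ctr [ 0.3678 -0.0608] yaw 0.151 len 0.036 wid 0.009
wrist [314.7, 225.0] 0.75 [0.51069608 0.21465305 0.        ]
scene [269.6, 280.6] 0.79 [0.51103051 0.21460706 0.        ]
scene [355.5, 310.3] 0.78 [ 0.51246801 -0.02141632  0.        ]
```

```bash
python3 -m creep '[[0,0,0.02,0.001,0],[0,0,0.04,0.006,0],[0,0,0.04,0.006,0],[0,0,0.04,0.006,0],[0.25,0,0.04,0.006,0],[0.25,0,0.04,0.006,0],[0.25,0,0.04,0.006,0],[0.25,0,0.04,-0.1,0],[0.25,0,0.04,-0.15,0],[0.25,0,0.04,-0.15,0]]' 25; python3 - <<'E'
from look import *
w=snap('wrist'); sleeves(w,True,.130); go([.444,-.0243,.11],.162)
E
```

```text
clock: 12.25
position: [0.5356, 0.2189, 0.1884]
ee_rot: [0.003, 0.634, 0.773, 0.004]
contact_force: [0.3, 0.2, 0.7]
width: 0.0212
gripper_force: 0.0
sleeve [315. 251.] 900 ctr [0.5336 0.2171] yaw 0.185 len 0.043 wid 0.009
rows [-0.4407 -0.2726  0.1502] 0.0057 dist 0.27 yawY 0.1976 pos [0.534  0.2184 0.1859] F [-0.45  0.64 -0.63] w 0.0215 t 12.3
```

```bash
python3 -m creep '[[0.22,-0.44,-0.273,0,0.0057],[0.22,-0.44,-0.273,0,0.0057],[0.22,-0.44,-0.273,0,0.0057],[0.22,-0.44,-0.273,0.06,0.0057],[0.22,-0.44,-0.273,0.15,0.0057],[0.22,-0.44,-0.273,0.15,0.0057],[0.22,-0.44,-0.273,0.15,0.0057],[0.22,-0.44,-0.273,0.15,0.0057]]' 25; python3 - <<'E'
from look import *
w=snap('wrist'); sleeves(w,True,.066); go([.444,-.0243,.033],.162)
E
```

```text
clock: 13.1
position: [0.4409, -0.0246, 0.1077]
ee_rot: [-0.001, 0.648, 0.761, -0.0]
contact_force: [1.2, -0.1, 0.8]
width: 0.0187
gripper_force: 0.0
sleeve [325. 259.] 1039 ctr [ 0.4438 -0.0239] yaw 0.147 len 0.044 wid 0.009
rows [-0.0008  0.0036  0.1512] -0.0001 dist 0.076 yawY 0.1612 pos [ 0.4422 -0.0243  0.1086] F [-0.35  0.25  0.33] w 0.0186 t 13.15
```

```bash
python3 -m creep '[[0.22,-0.001,0.003,0.08,0],[0.22,-0.001,0.003,0.157,0],[0.22,-0.001,0.003,0.157,0],[0.22,-0.001,0.003,0.157,0],[0,-0.001,0.003,0.157,0],[0,-0.001,0.003,0.157,0],[0,-0.001,0.003,0.157,0],[0,-0.001,0.003,0.157,0]]' 25; python3 -m creep '[[0,0,0.0004,-0.01,0],[0,0,0.0015,-0.0203,0],[0,0,0.0035,-0.03,0],[0,0,0.0061,-0.0402,0],[0,0,0.0061,-0.0402,0]]' 25;  python3 -m creep '[[0,0,0.0025,-0.0064,0],[0,0,0.0046,-0.0128,0],[0,0,0.0074,-0.019,0],[0,0,0.0074,-0.019,0]]' 25
```

```text
clock: 13.95
position: [0.4448, -0.0247, 0.0312]
ee_rot: [0.001, 0.648, 0.762, 0.001]
contact_force: [1.6, 1.6, 0.1]
width: 0.01
gripper_force: 25.0
clock: 14.45
position: [0.4463, -0.0246, 0.0509]
ee_rot: [0.0, 0.648, 0.762, -0.0]
contact_force: [-0.6, -1.1, -0.9]
width: 0.01
gripper_force: 24.5
clock: 14.85
position: [0.4496, -0.0238, 0.0601]
ee_rot: [-0.0, 0.648, 0.762, -0.0]
contact_force: [-2.7, -1.2, -0.9]
width: 0.0099
gripper_force: 24.5
```

Now at about 0.45 rad. A little further will show whether it stops.

```bash
python3 -m creep '[[0,0,0.0015,-0.003,0],[0,0,0.0032,-0.006,0],[0,0,0.0032,-0.006,0],[0,0,0.0032,-0.006,0]]' 25; python3 -m creep '[[0,0,0.0017,-0.003,0],[0,0,0.0034,-0.006,0],[0,0,0.0034,-0.006,0],[0,0,0.0034,-0.006,0]]' 25; python3 - <<'E'
from look import *
go([0,0,0]);go([0,0,0]);w=snap('wrist','w6.png');go([0,0,0])
for z in(.09,.1,.105): sleeves(w,True,z)
E
```

```text
clock: 15.25
position: [0.4514, -0.0234, 0.0628]
ee_rot: [-0.0, 0.648, 0.762, -0.0]
contact_force: [-1.9, -0.8, -1.4]
width: 0.01
gripper_force: 24.4
clock: 15.65
position: [0.4537, -0.0232, 0.0659]
ee_rot: [0.0, 0.648, 0.762, 0.0]
contact_force: [-0.3, 0.3, -3.1]
width: 0.0099
gripper_force: 24.3
rows [ 0.1917 -0.8883  0.131 ] 0 dist 0.459 yawY 0.1616 pos [ 0.4537 -0.0232  0.0659] F [-0.32  0.3  -3.12] w 0.0099 t 15.65
rows [ 0.1917 -0.8883  0.131 ] 0 dist 0.459 yawY 0.1616 pos [ 0.4537 -0.0232  0.0659] F [-0.32  0.3  -3.12] w 0.0099 t 15.65
rows [ 0.1918 -0.8883  0.1309] 0 dist 0.459 yawY 0.1617 pos [ 0.4537 -0.0232  0.0658] F [-0.35  0.53 -3.72] w 0.01 t 15.7
sleeve [322. 324.] 2101 ctr [ 0.4557 -0.0273] yaw 0.151 len 0.049 wid 0.01
sleeve [322. 324.] 2101 ctr [ 0.4546 -0.0212] yaw 0.151 len 0.046 wid 0.009
sleeve [322. 324.] 2101 ctr [ 0.4541 -0.0181] yaw 0.151 len 0.044 wid 0.009
```

The pull is 3–4 N straight down, and the left basket showed nothing like it, so the right basket is seized. I'll ease back to set the basket flat, then release.

```bash
python3 -m creep '[[0,0,-0.0015,0.003,0],[0,0,-0.0015,0.003,0],[0,0,-0.0015,0.003,0]]' 25; python3 -m creep '[[0,0,-0.001,0.002,0],[0,0,-0.001,0.002,0],[0,0,-0.001,0.002,0]]' 25
```

```text
clock: 16.0
position: [0.4522, -0.0234, 0.0643]
ee_rot: [-0.0, 0.648, 0.762, -0.0]
contact_force: [-1.9, -0.3, -1.5]
width: 0.01
gripper_force: 24.5
clock: 16.3
position: [0.4514, -0.0235, 0.0633]
ee_rot: [-0.0, 0.648, 0.762, -0.0]
contact_force: [-3.4, 0.2, -0.3]
width: 0.0102
gripper_force: 24.7
```

```bash
python3 -m creep '[[0.22,0,0,0,0],[0.22,0,0,0,0],[0.22,0,0,0,0],[0.22,0,0,-0.1,0],[0.22,0,0,-0.2,0],[0.22,0,0,-0.26,0],[0.22,0,0,-0.26,0],[0.22,0,0,-0.26,0]]' 25; python3 - <<'E'
from look import *
w=snap('wrist');s=snap('scene');t=snap('top')
for z in(.09,.1): sleeves(w,True,z);sleeves(s,False,z);sleeves(t,False,z)
go([.533,.217,.18],.19)
E
```

```text
clock: 17.1
position: [0.4527, -0.0234, 0.194]
ee_rot: [0.001, 0.648, 0.762, 0.001]
contact_force: [0.1, 0.1, -1.0]
width: 0.0187
gripper_force: 0.0
sleeve [319. 229.] 663 ctr [ 0.4518 -0.0241] yaw 0.153 len 0.045 wid 0.009
sleeve [268. 231.] 50 ctr [0.5853 0.2628] yaw 0.088 len 0.048 wid 0.015
sleeve [343. 292.] 56 ctr [ 0.4547 -0.0182] yaw 0.144 len 0.04 wid 0.01
sleeve [263. 258.] 59 ctr [0.5416 0.2233] yaw 0.186 len 0.042 wid 0.009
sleeve [319. 229.] 663 ctr [ 0.4514 -0.021 ] yaw 0.153 len 0.043 wid 0.008
sleeve [268. 231.] 50 ctr [0.5718 0.2522] yaw 0.088 len 0.047 wid 0.015
sleeve [343. 292.] 56 ctr [ 0.4434 -0.0242] yaw 0.144 len 0.039 wid 0.01
sleeve [263. 258.] 59 ctr [0.5398 0.222 ] yaw 0.186 len 0.042 wid 0.009
rows [0.4477 0.2391 0.0237] -0.0045 dist 0.254 yawY 0.1617 pos [ 0.4511 -0.0232  0.1919] F [-1.29 -0.26 -0.06] w 0.0186 t 17.25
```

The seized bail has stayed at about 0.45 rad, with its bar at z ≈ 0.096. Now the free basket.

```bash
python3 -m creep '[[0.25,0.448,0.239,0,-0.0045],[0.25,0.448,0.239,0,-0.0045],[0.25,0.448,0.239,0,-0.0045],[0.25,0.448,0.239,0,-0.0045],[0.25,0.448,0.239,0,-0.0045],[0.25,0.448,0.239,0,-0.0045],[0.25,0.448,0.239,0,-0.0045],[0.25,0.448,0.239,0,-0.0045]]' 25; python3 - <<'E'
from look import *
w=snap('wrist'); sleeves(w,True,.130); go([.5336,.2171,.088],.19)
E
```

```text
clock: 18.05
position: [0.5329, 0.2158, 0.1921]
ee_rot: [-0.001, 0.637, 0.771, -0.001]
contact_force: [-0.4, -0.1, 0.5]
width: 0.0219
gripper_force: 0.0
sleeve [322. 245.] 878 ctr [0.5335 0.2174] yaw 0.182 len 0.043 wid 0.009
sleeve [204. 441.] 65 ctr [0.4625 0.0049] yaw -0.131 len 0.017 wid 0.008
rows [0.0033 0.0021 0.2091] -0.0002 dist 0.105 yawY 0.1889 pos [0.5331 0.2154 0.1925] F [-0.32 -0.51 -0.19] w 0.0213 t 18.1
```

Descend and grip. Then bring the bail back to upright (22 mm toward −x, 4 mm up), and lift about 130 mm straight up.

```bash
python3 -m creep '[[0.25,0.003,0.001,0.1,0],[0.25,0.003,0.001,0.18,0],[0.25,0.003,0.001,0.207,0],[0.25,0.003,0.001,0.207,0],[0.25,0.003,0.001,0.207,0],[0,0.003,0.001,0.207,0],[0,0.003,0.001,0.207,0],[0,0.003,0.001,0.207,0],[0,0.003,0.001,0.207,0]]' 60; python3 -m creep '[[0,0,-0.014,-0.007,0],[0,0,-0.03,-0.011,0],[0,0,-0.044,-0.012,0],[0,0,-0.044,-0.012,0],[0,0,-0.044,-0.03,0],[0,0,-0.044,-0.05,0],[0,0,-0.044,-0.05,0],[0,0,-0.044,-0.05,0]]' 60
```

```text
clock: 19.0
position: [0.5346, 0.2178, 0.0915]
ee_rot: [0.001, 0.637, 0.771, 0.0]
contact_force: [-1.5, -3.8, 5.6]
width: 0.0091
gripper_force: 58.6
clock: 19.8
position: [0.5133, 0.2145, 0.1156]
ee_rot: [0.001, 0.637, 0.771, 0.001]
contact_force: [-0.4, -0.8, -6.9]
width: 0.0089
gripper_force: 58.6
```

```bash
cat >> look.py <<'E'
def reds(d,fish,z=.222):
    h=cv2.cvtColor(d['frame'],cv2.COLOR_RGB2HSV); m=cv2.inRange(h,(0,120,60),(8,255,255))|cv2.inRange(h,(172,120,60),(180,255,255))
    n,l,s,c=cv2.connectedComponentsWithStats(m)
    for i in range(1,n):
        P=atz(d,c[i],z,fish)
        if 3<=s[i,4]<900 and .5<P[0]<.75 and -.25<P[1]<.12: print('red',c[i].round(1),s[i,4],P.round(4))
E
python3 -m creep '[[0,0,0,-0.08,0],[0,0,0,-0.16,0],[0,0,0,-0.24,0],[0,0,0,-0.25,0],[0,0,0,-0.25,0],[0,0,0,-0.25,0]]' 60; python3 - <<'E'
from look import *
t=snap('top'); s=snap('scene'); w=snap('wrist')
for d,f in((t,False),(s,False),(w,True)): print('--'); reds(d,f)
for c,d in(('top',t),('scene',s),('wrist',w)):
  for n,z in(('seat',.2),('stand',0)):
    for r in eyes.place_of(c,n)[:1]: print(c,n,r['confidence'],atz(d,r['centre'],z,c=='wrist').round(4))
go([.47,-.03,.245],0)
E
```

```text
clock: 20.4
position: [0.5111, 0.2138, 0.2374]
ee_rot: [-0.001, 0.637, 0.771, -0.002]
contact_force: [-0.1, -0.1, -6.5]
width: 0.009
gripper_force: 58.8
--
red [433.5 189.7] 42 [ 0.6658 -0.1765  0.222 ]
red [401.  207.7] 7 [ 0.6249 -0.1008  0.222 ]
red [365.9 208.9] 8 [ 0.6238 -0.022   0.222 ]
--
red [379.8 204.8] 6 [ 0.614 -0.024  0.222]
red [415. 213.] 9 [ 0.6152 -0.1039  0.222 ]
--
top seat 0.72 [ 0.658  -0.0666  0.2   ]
top stand 0.75 [ 0.6437 -0.0622  0.    ]
scene seat 0.81 [ 0.6495 -0.0577  0.2   ]
scene stand 0.77 [ 0.6463 -0.0569  0.    ]
rows [-0.4637 -0.176  -0.011 ] 0.0302 dist 0.248 yawY 0.19 pos [0.5127 0.2143 0.2395] F [ 1.06  0.08 -6.85] w 0.0091 t 20.85
```

```bash
python3 -m creep '[[0,-0.02,-0.005,0,0.002],[0,-0.06,-0.015,0,0.005],[0,-0.12,-0.03,-0.01,0.008],[0,-0.18,-0.045,-0.01,0.011],[0,-0.25,-0.06,-0.01,0.014],[0,-0.32,-0.077,-0.01,0.017],[0,-0.39,-0.094,-0.01,0.02],[0,-0.45,-0.108,-0.01,0.024],[0,-0.5,-0.12,-0.01,0.028],[0,-0.537,-0.129,-0.01,0.028]]' 60;  python3 -m creep '[[0,0,0,0,0],[0,0,0,0,0],[0,0,0,0,0],[0,0,0,0,0],[0,0,0,0,0]]' 60; python3 - <<'E'
from look import *
w=snap('wrist','w7.png'); s=snap('scene'); t=snap('top')
for z in (.21,.222): reds(w,True,z)
for d,f in((t,False),(s,False)): reds(d,f,.215)
go([.6,-.062,.245],.015)
for z in(.27,.28,.29): sleeves(w,True,z); sleeves(s,False,z)
for c,d in(('wrist',w),):
  for n,z in(('seat',.2),('stand',0)):
    for r in eyes.place_of(c,n)[:1]: print(c,n,r['confidence'],atz(d,r['centre'],z,c=='wrist').round(4))
E
```

```text
clock: 21.85
position: [0.4992, -0.0643, 0.2451]
ee_rot: [0.001, 0.703, 0.711, -0.001]
contact_force: [-0.2, -0.3, -6.5]
width: 0.0091
gripper_force: 58.9
clock: 22.35
position: [0.4998, -0.0608, 0.2448]
ee_rot: [-0.0, 0.702, 0.712, 0.0]
contact_force: [-0.3, 0.1, -6.0]
width: 0.009
gripper_force: 58.8
red [394.9   2.4] 58 [0.5369 0.0857 0.21  ]
red [419.7  18.5] 211 [0.5504 0.0777 0.21  ]
red [485.8  34.4] 182 [0.5889 0.0741 0.21  ]
red [534.2 207.3] 136 [ 0.6295 -0.0235  0.21  ]
red [595.8 224.3] 15 [ 0.6855 -0.0327  0.21  ]
red [489.9 314.2] 10 [ 0.6116 -0.0961  0.21  ]
red [510.1 326.8] 105 [ 0.6303 -0.1071  0.21  ]
red [504.1 345.5] 277 [ 0.6296 -0.1227  0.21  ]
red [394.9   2.4] 58 [0.5346 0.0817 0.222 ]
red [419.7  18.5] 211 [0.5473 0.0742 0.222 ]
red [485.8  34.4] 182 [0.5835 0.0708 0.222 ]
red [534.2 207.3] 136 [ 0.6215 -0.0208  0.222 ]
red [595.8 224.3] 15 [ 0.6741 -0.0294  0.222 ]
red [489.9 314.2] 10 [ 0.6048 -0.089   0.222 ]
red [510.1 326.8] 105 [ 0.6223 -0.0993  0.222 ]
red [504.1 345.5] 277 [ 0.6217 -0.1139  0.222 ]
red [365.9 208.9] 8 [ 0.6258 -0.0227  0.215 ]
red [4
[... 1112 characters left out ...]
 187.] 74 ctr [0.4967 0.1209] yaw -1.336 len 0.037 wid 0.034
sleeve [343. 292.] 55 ctr [ 0.2386 -0.1319] yaw 0.134 len 0.028 wid 0.007
sleeve [260. 149.] 105 ctr [0.4804 0.0107] yaw 0.063 len 0.003 wid 0.003
sleeve [268. 181.] 30 ctr [4.828e-01 4.000e-04] yaw -0.814 len 0.003 wid 0.002
sleeve [267. 190.] 54 ctr [ 0.4824 -0.0027] yaw -1.481 len 0.003 wid 0.002
sleeve [322. 332.] 2218 ctr [ 0.5008 -0.0555] yaw 0.003 len 0.044 wid 0.009
sleeve [288. 157.] 85 ctr [0.6121 0.2075] yaw -0.751 len 0.092 wid 0.039
sleeve [293. 187.] 74 ctr [0.4793 0.109 ] yaw -1.336 len 0.036 wid 0.034
sleeve [343. 292.] 55 ctr [ 0.2272 -0.1379] yaw 0.134 len 0.027 wid 0.007
wrist stand 0.87 [ 0.6449 -0.0616  0.    ]
```

```bash
python3 -m creep '[[0,-0.002,0.02,0,0],[0,-0.002,0.06,0,0],[0,-0.002,0.11,0,0],[0,-0.002,0.16,0,0],[0,-0.002,0.21,0,0],[0,-0.002,0.25,0,0],[0,-0.002,0.28,0,0],[0,-0.002,0.296,0,0],[0,-0.002,0.296,0,0],[0,-0.002,0.296,0,0]]' 60;  python3 -m creep '[[0,0,0,0.02,0],[0,0,0,0.05,0],[0,0,0,0.07,0],[0,0,0,0.07,0],[0,0,0,0.07,0]]' 60; python3 - <<'E'
from look import *
w=snap('wrist'); s=snap('scene'); 
reds(w,True,.216); sleeves(w,True,.249); go([.648,-.062,.161],.015)
c=cv2.resize(s['frame'][130:330,300:500],(400,400),interpolation=cv2.INTER_CUBIC); cv2.imwrite('pics/w8.png',np.hstack([c,cv2.resize(w['frame'][80:480,120:520],(400,400))])[:,:,::-1])
E
```

```text
clock: 23.6
position: [0.6494, -0.0605, 0.2441]
ee_rot: [0.001, 0.702, 0.712, 0.001]
contact_force: [4.7, -0.2, -12.5]
width: 0.009
gripper_force: 59.7
clock: 24.1
position: [0.6471, -0.0605, 0.2102]
ee_rot: [-0.0, 0.702, 0.712, -0.0]
contact_force: [-0.2, 0.4, -6.3]
width: 0.009
gripper_force: 60.3
red [281.1   5.3] 194 [0.6294 0.0694 0.216 ]
red [361.8  11.3] 263 [0.6627 0.0671 0.216 ]
red [266.5 218. ] 266 [ 0.6234 -0.0224  0.216 ]
red [521.  230.2] 29 [ 0.7441 -0.0259  0.216 ]
red [376.4 334.1] 25 [ 0.6756 -0.0812  0.216 ]
red [386.5 334.8] 22 [ 0.6808 -0.0818  0.216 ]
sleeve [ 90. 179.] 321 ctr [0.559 0.002] yaw 0.143 len 0.019 wid 0.004
sleeve [322. 331.] 2282 ctr [ 0.648  -0.0588] yaw 0.005 len 0.047 wid 0.01
rows [-0.0028  0.0003  0.0995] -0.0002 dist 0.05 yawY 0.014 pos [ 0.6478 -0.0606  0.2108] F [ 0.42 -0.59 -7.16] w 0.0085 t 24.2
```

```bash
python3 -m creep '[[0,-0.002,0,0.03,0],[0,-0.002,0,0.06,0],[0,-0.002,0,0.08,0],[0,-0.002,0,0.08,0],[0,-0.002,0,0.08,0]]' 60;  python3 -m creep '[[0,0,0,0.006,0],[0,0,0,0.012,0],[0,0,0,0.018,0],[0,0,0,0.018,0],[0,0,0,0.018,0]]' 60
```

```text
clock: 24.7
position: [0.6479, -0.0615, 0.1702]
ee_rot: [-0.0, 0.702, 0.712, -0.0]
contact_force: [0.0, -1.0, -6.4]
width: 0.0091
gripper_force: 60.3
clock: 25.2
position: [0.6485, -0.0615, 0.1616]
ee_rot: [0.001, 0.702, 0.712, 0.001]
contact_force: [-0.1, -0.1, -1.7]
width: 0.009
gripper_force: 60.7
```

```bash
python3 -m creep '[[0,0,0,0.003,0],[0,0,0,0.003,0],[0,0,0,0.003,0]]' 40; python3 - <<'E'
from look import *
w=snap('wrist','w9.png'); s=snap('scene','s9.png'); t=snap('top','t9.png'); sleeves(w,True,.2);sleeves(s,False,.2)
for d,f in((w,True),(s,False),(t,False)): reds(d,f,.216)
go([0,0,0])
E
```

```text
clock: 25.5
position: [0.6486, -0.0616, 0.1612]
ee_rot: [0.001, 0.702, 0.712, 0.001]
contact_force: [-2.3, 0.0, 5.6]
width: 0.0089
gripper_force: 61.5
sleeve [ 54. 190.] 424 ctr [ 0.5402 -0.0027] yaw 0.149 len 0.023 wid 0.005
sleeve [322. 331.] 2285 ctr [ 0.6494 -0.0599] yaw 0.006 len 0.047 wid 0.01
sleeve [288. 157.] 93 ctr [0.7974 0.3357] yaw -0.755 len 0.117 wid 0.048
sleeve [293. 187.] 72 ctr [0.6367 0.2162] yaw -1.389 len 0.044 wid 0.041
sleeve [343. 292.] 55 ctr [ 0.3297 -0.0842] yaw 0.134 len 0.033 wid 0.008
red [367.    1.5] 89 [0.6605 0.0546 0.216 ]
red [239.7 257.4] 531 [ 0.6233 -0.0226  0.216 ]
red [379.8 204.8] 6 [ 0.6247 -0.0195  0.216 ]
red [415. 213.] 9 [ 0.6259 -0.1004  0.216 ]
red [469.6 258.9] 93 [ 0.5087 -0.2494  0.216 ]
red [401.1 207.9] 8 [ 0.6263 -0.1022  0.216 ]
rows [ 0.1416 -1.2962  0.3187] 0 dist 0.671 yawY 0.0141 pos [ 0.6486 -0.0616  0.1612] F [-2.38  0.12  6.33] w 0.0086 t 25.65
```

The bar rests firmly on the prongs, with the load now reversed to +6 N at z ≈ 0.2. Release and retreat upward.

```bash
python3 -m creep '[[0.25,0,0,-0.003,0],[0.25,0,0,-0.003,0],[0.25,0,0,-0.003,0],[0.25,0,0,-0.003,0],[0.25,0,0,-0.03,0],[0.25,0,0,-0.06,0],[0.25,0,0,-0.12,0],[0.25,0,0,-0.2,0],[0.25,0,0,-0.2,0],[0.25,0,0,-0.2,0]]' 60; python3 - <<'E'
from look import *
w=snap('wrist'); s=snap('scene'); t=snap('top')
sleeves(w,True,.2);sleeves(t,False,.2)
reds(w,True,.216)
for c,d in(('top',t),('scene',s),('wrist',w)):
  for n in('basket_a','bay'):
    for r in eyes.place_of(c,n)[:2]: print(c,n,round(r['confidence'],2),atz(d,r['centre'],0 ,c=='wrist').round(4),atz(d,r['centre'],.066 ,c=='wrist').round(4))
go([.511,-.013,.25],.16)
E
```

```text
clock: 26.65
position: [0.6487, -0.0616, 0.2615]
ee_rot: [0.002, 0.702, 0.712, 0.001]
contact_force: [-0.2, -0.3, -0.5]
width: 0.0214
gripper_force: 0.0
sleeve [117. 169.] 276 ctr [ 0.5125 -0.0084] yaw 0.146 len 0.029 wid 0.006
sleeve [320. 246.] 972 ctr [ 0.6487 -0.0608] yaw 0.012 len 0.044 wid 0.009
red [255.8   4. ] 14 [0.6113 0.0858 0.216 ]
red [354.7   3.3] 550 [0.6656 0.086  0.216 ]
red [283.5  15.6] 202 [0.6269 0.078  0.216 ]
red [352.8   9.4] 5 [0.6647 0.0822 0.216 ]
red [354.7  22.4] 210 [0.6658 0.0745 0.216 ]
red [276.4 191.8] 152 [ 0.6234 -0.0222  0.216 ]
top basket_a 0.71 [ 0.6838 -0.0661  0.    ] [ 0.6649 -0.0578  0.066 ]
top basket_a 0.63 [ 0.7154 -0.0935  0.    ] [ 0.6947 -0.0837  0.066 ]
top bay 0.82 [0.6445 0.2361 0.    ] [0.6277 0.2278 0.066 ]
scene basket_a 0.81 [ 0.742 -0.033  0.   ] [ 0.6496 -0.066   0.066 ]
scene basket_a 0.63 [ 0.5081 -0.0171  0.    ] [ 0.4376 -0.0516  0.066 ]
scene bay 0.9 [0.6473 0.2303 0.    ] [0.5638 0.1726 0.066 ]
scene bay 0.42 [ 0.7556 -0.0305  0.    ] [ 0.6619 -0.0637  0.066 ]
wrist basket_a 0.76 [ 0.655  -0.0747  0.    ] [ 0.6538 -0.06    0.066 ]
wrist basket_a 0.7 [ 0.5149 -0.0096  0.    ] [ 0.5356 -0.005   0.066 ]
rows [ 0.1007 -0.272   0.0177] -0.0232 dist 0.145 yawY 0.0141 pos [ 0.6477 -0.0614  0.2587] F [-0.2   0.42  0.72] w 0.0214 t 27.1
```

The basket hangs at the seat. The gripper would crowd it at the seized basket's +x rim, so I'll first grip that basket's +y end rim and slide it clear.

```bash
python3 - <<'E'
from look import *
go([.5226,.0441,.14],1.726)
E
```

```text
rows [ 0.2145 -0.247   0.2377] -0.2725 dist 0.202 yawY 0.0141 pos [ 0.6477 -0.0614  0.2587] F [-0.2   0.42  0.72] w 0.0214 t 27.1
```

```bash
python3 -m creep '[[0.3,0.0,-0.04,-0.08,0],[0.3,0.1,-0.15,-0.08,-0.02],[0.3,0.2145,-0.247,-0.08,-0.2725],[0.3,0.2145,-0.247,-0.08,-0.2725],[0.3,0.2145,-0.247,-0.08,-0.2725],[0.3,0.2145,-0.247,-0.08,-0.2725],[0.3,0.2145,-0.247,0,-0.2725],[0.3,0.2145,-0.247,0,-0.2725],[0.3,0.2145,-0.247,0,-0.2725],[0.3,0.2145,-0.247,0,-0.2725]]' 60; python3 - <<'E'
from look import *
go([.5226,.0441,.14],1.726)
E
```

```text
clock: 28.1
position: [0.5226, 0.044, 0.2589]
ee_rot: [-0.0, 0.112, 0.994, 0.0]
contact_force: [0.1, -0.0, 0.6]
width: 0.0259
gripper_force: 0.0
rows [-2.000e-04  1.000e-04  2.377e-01] -0.0605 dist 0.119 yawY 1.346 pos [0.5226 0.044  0.2589] F [ 0.1  -0.01  0.6 ] w 0.0259 t 28.1
```

```bash
python3 -m creep '[[0.3,0,0,0.05,-0.0605],[0.3,0,0,0.15,-0.0605],[0.3,0,0,0.24,-0.0605],[0.3,0,0,0.24,-0.0605],[0.3,0,0,0.24,-0.0605],[0.3,0,0,0.24,-0.0605]]' 60; python3 - <<'E'
from look import *
w=snap('wrist'); sleeves(w,True,.096); go([.5226,.0441,.02],1.726)
# rim/pins contour via region mask
for r in eyes.regions_of('wrist','basket_a')[:3]: print(r['confidence'],r['bbox'])
x=w['frame'][::1,::1,::-1].copy()
R=w['R'];t=w['t']
def pf(X):
    c=R@np.array(X)+t; th=np.arctan2(np.hypot(c[0],c[1]),c[2]); n=c[:2]/np.hypot(*c[:2]); return (int(n[0]*th*w['fx']+w['cx']),int(n[1]*th*w['fy']+w['cy']))
c0=np.array([.5117,-.0132]);ya=.152;ex=np.array([np.cos(ya),np.sin(ya)]);ey=np.array([-ex[1],ex[0]])
pts=[pf([*(c0+a*ex+b*ey),.056]) for a,b in((.04,.055),(-.04,.055),(-.04,-.055),(.04,-.055))]
cv2.polylines(x,[np.array(pts)],True,(0,255,0),1)
for b in(.0685,-.0685): cv2.circle(x,pf([*(c0+b*ey),.066]),3,(0,0,255),1)
cv2.imwrite('pics/w10.png',x); print(pts)
E
```

```text
clock: 28.7
position: [0.5252, 0.0439, 0.1419]
ee_rot: [0.002, -0.074, 0.997, -0.0]
contact_force: [0.1, 0.7, 0.3]
width: 0.0257
gripper_force: 0.0
sleeve [224. 114.] 1096 ctr [ 0.4511 -0.0218] yaw 0.146 len 0.044 wid 0.009
rows [0.0065 0.0013 0.2441] -0.0011 dist 0.122 yawY 1.7189 pos [0.5252 0.0439 0.1421] F [-0.1  -1.43 -0.05] w 0.0254 t 28.75
0.96 [35.0, 313.7, 236.3, 477.6]
0.83 [133.2, 100.8, 348.7, 265.2]
0.52 [570.6, 167.3, 638.5, 228.0]
[(321, 257), (320, 143), (163, 149), (175, 256)]
```

View pics/w10.png

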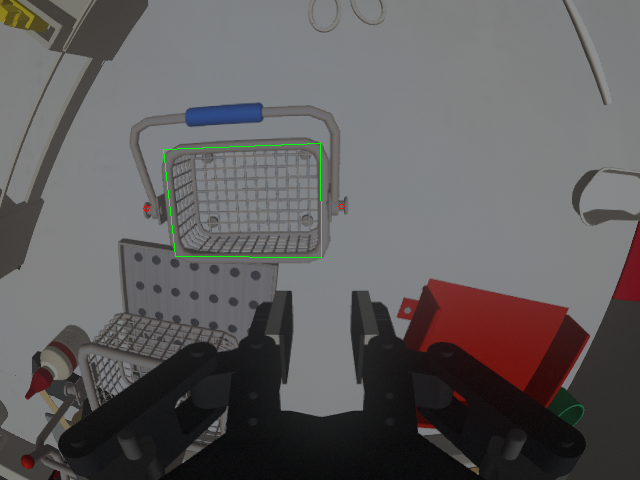

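The projected rim outline and pins match the picture (rim corners at (321,257) and (320,143), pins ringed). The bail is up, and the free basket is still hanging at lower left. Descend and grip the end rim.

```bash
python3 -m creep '[[0.3,0.003,0,0.08,0],[0.3,0.003,0,0.16,0],[0.3,0.003,0,0.22,0],[0.3,0.003,0,0.244,0],[0.3,0.003,0,0.244,0],[0.3,0.003,0,0.244,0]]' 80; python3 -m creep '[[0,0,0,0,0],[0,0,0,0,0],[0,0,0,0,0],[0,0,0,0,0]]' 80; python3 -c "
from look import *
go([.5226-.03,.0441+.21,.02],1.726)"
```

```text
clock: 29.4
position: [0.5232, 0.0438, 0.0189]
ee_rot: [0.002, -0.074, 0.997, -0.0]
contact_force: [0.3, -0.6, 0.4]
width: 0.0255
gripper_force: 0.0
clock: 29.8
position: [0.5234, 0.0439, 0.0194]
ee_rot: [0.002, -0.074, 0.997, -0.0]
contact_force: [0.5, 0.8, 6.2]
width: 0.0062
gripper_force: 78.4
rows [-0.0015  0.4248 -0.0015] -0.001 dist 0.212 yawY 1.7199 pos [0.5234 0.0439 0.0194] F [0.54 0.76 6.25] w 0.0062 t 29.8
```

```bash
python3 - <<'E'
from look import *
t=snap('top'); s=snap('scene')
for nm,d in(('top',t),('scene',s)):
    h=cv2.cvtColor(d['frame'],cv2.COLOR_RGB2HSV); m=cv2.inRange(h,(0,120,60),(8,255,255))|cv2.inRange(h,(172,120,60),(180,255,255))
    n,l,st,c=cv2.connectedComponentsWithStats(m)
    for i in range(1,n):
        if st[i,4]<800 or not(.5<atz(d,c[i],0)[0]<.8): continue
        hull=cv2.convexHull(np.argwhere(l==i)[:,::-1].astype(np.int32)); ap=cv2.approxPolyDP(hull,3,True)[:,0]
        for p in ap: print(nm,p,atz(d,p,0).round(4)[:2],atz(d,p,.045).round(4)[:2])
for c,d in(('top',t),('scene',s)): print(c,[ (round(r['confidence'],2),atz(d,r['centre'],0).round(4)) for r in eyes.place_of(c,'bay')[:1]])
E
```

```text
top [298 196] [0.729  0.1399] [0.7144 0.1379]
top [303 208] [0.6942 0.1265] [0.6809 0.1249]
top [301 242] [0.5987 0.133 ] [0.589  0.1312]
top [293 251] [0.5743 0.1548] [0.5655 0.1522]
top [233 247] [0.5885 0.3166] [0.5791 0.3079]
top [224 240] [0.6083 0.3414] [0.5982 0.3318]
top [230 192] [0.7443 0.3283] [0.7291 0.3192]
scene [316 271] [0.6012 0.1351] [0.5472 0.1018]
scene [302 274] [0.5731 0.1593] [0.5209 0.1245]
scene [253 254] [0.5875 0.3232] [0.5344 0.278 ]
scene [251 238] [0.6511 0.3782] [0.5939 0.3294]
scene [282 218] [0.7896 0.3665] [0.7236 0.3185]
scene [297 222] [0.7906 0.3133] [0.7245 0.2687]
scene [314 234] [0.7552 0.2331] [0.6914 0.1936]
top [(0.75, array([0.6586, 0.2397, 0.    ]))]
scene [(0.73, array([1.0119, 0.0642, 0.    ]))]
```

```bash
python3 -c "
from look import *
go([.5601,.2963,.021],1.483)"
```

```text
rows [-0.1476  0.4882 -0.0028] 0.0377 dist 0.255 yawY 1.72 pos [0.5234 0.0439 0.0194] F [-0.32  0.42  6.03] w 0.0062 t 30.0
```

```bash
python3 -m creep '[[0,0,0,-0.004,0],[0,0,0,-0.004,0],[0,-0.01,0.03,-0.004,0.002],[0,-0.02,0.07,-0.004,0.005],[0,-0.035,0.12,-0.004,0.009],[0,-0.05,0.17,-0.004,0.013],[0,-0.065,0.22,-0.004,0.017],[0,-0.08,0.27,-0.004,0.021],[0,-0.095,0.32,-0.004,0.025],[0,-0.11,0.37,-0.004,0.029]]' 80; python3 -c "
from look import *
go([.5601,.2963,.021],1.483)"
```

```text
clock: 31.0
position: [0.5477, 0.2342, 0.0194]
ee_rot: [-0.001, 0.017, 1.0, -0.002]
contact_force: [-0.6, -5.0, 2.3]
width: 0.0057
gripper_force: 78.9
rows [-0.0206  0.1249 -0.0036] 0.0087 dist 0.063 yawY 1.5375 pos [0.5477 0.2342 0.0194] F [-0.65 -5.04  2.28] w 0.0057 t 31.0
```

```bash
python3 -m creep '[[0,-0.007,0.04,0,0.003],[0,-0.015,0.08,0,0.006],[0,-0.02,0.11,0,0.0087],[0,-0.0206,0.12,0,0.0087],[0,-0.0206,0.12,0,0.0087],[0,-0.0206,0.12,0,0.0087]]' 80; python3 -m creep '[[0.3,0,0,0,0],[0.3,0,0,0,0],[0.3,0,0,0,0],[0.3,0,0,-0.1,0],[0.3,0,0,-0.2,0],[0.3,0,0,-0.3,0],[0.3,0,0,-0.4,0],[0.3,0,0,-0.4,0]]' 80;  python3 - <<'E'
from look import *
w=snap('wrist','w11.png');s=snap('scene');t=snap('top')
sleeves(w,True,.096);sleeves(s,False,.096);sleeves(t,False,.096)
for c,d in(('top',t),('scene',s),('wrist',w)):
  for n in('basket_a','bay'):
    for r in eyes.place_of(c,n)[:2]: print(c,n,round(r['confidence'],2),atz(d,r['centre'],0 ,c=='wrist').round(4))
  for r in eyes.place_of(c,'kidney_dish')[:1]: print('dish',c,atz(d,r['centre'],0 ,c=='wrist').round(4))
go([0,0,0])
E
```

```text
clock: 31.6
position: [0.5606, 0.2949, 0.0195]
ee_rot: [0.0, 0.044, 0.999, 0.001]
contact_force: [0.5, 0.7, -0.2]
width: 0.0063
gripper_force: 78.8
clock: 32.4
position: [0.5647, 0.296, 0.2281]
ee_rot: [0.007, 0.044, 0.999, 0.003]
contact_force: [-0.5, -0.6, 0.1]
width: 0.0259
gripper_force: 0.0
sleeve [247. 110.] 481 ctr [0.4743 0.2475] yaw -0.096 len 0.042 wid 0.007
sleeve [245. 252.] 36 ctr [0.4714 0.248 ] yaw -0.092 len 0.037 wid 0.01
sleeve [381. 200.] 71 ctr [ 0.6825 -0.0761] yaw 0.058 len 0.044 wid 0.01
sleeve [256. 284.] 32 ctr [0.4754 0.2396] yaw -0.04 len 0.025 wid 0.005
top basket_a 0.77 [ 0.6722 -0.0651  0.    ]
top basket_a 0.62 [0.5363 0.2465 0.    ]
top bay 0.77 [0.6558 0.2389 0.    ]
dish top [ 0.6721 -0.067   0.    ]
scene basket_a 0.94 [0.5353 0.2362 0.    ]
scene basket_a 0.57 [ 0.7364 -0.0322  0.    ]
scene bay 0.74 [0.6458 0.2351 0.    ]
dish scene [0.4428 0.3404 0.    ]
wrist basket_a 0.94 [ 0.6811 -0.1393  0.    ]
wrist basket_a 0.88 [0.5339 0.2422 0.    ]
wrist bay 0.86 [0.6569 0.2345 0.    ]
wrist bay 0.32 [0.4726 0.2292 0.    ]
dish wrist [0.4525 0.3398 0.    ]
rows [ 1.0646 -0.6847  0.4388] 0 dist 0.67 yawY 1.483 pos [0.5605 0.2945 0.2187] F [-0.42  0.36  1.35] w 0.0258 t 33.0
```

```bash
python3 - <<'E'
from look import *
d=snap('wrist')
h=cv2.cvtColor(d['frame'],cv2.COLOR_RGB2HSV); m=cv2.inRange(h,(0,120,60),(8,255,255))|cv2.inRange(h,(172,120,60),(180,255,255))
n,l,st,c=cv2.connectedComponentsWithStats(m); i=1+st[1:,4].argmax(); print(c[i],st[i])
hull=cv2.convexHull(np.argwhere(l==i)[:,::-1].astype(np.int32)); ap=cv2.approxPolyDP(hull,3,True)[:,0]
for p in ap: print(p,atz(d,p,0,True).round(4)[:2],atz(d,p,.045,True).round(4)[:2])
go([.5752,.2388,.15],-.088)
E
```

```text
[274.42699518 283.6282271 ] [  176   218   197   138 18670]
[372 240] [0.6143 0.3457] [0.5986 0.3406]
[352 355] [0.7643 0.3159] [0.7308 0.3143]
[217 351] [0.7475 0.1448] [0.716  0.1635]
[192 343] [0.7345 0.1132] [0.7045 0.1357]
[176 238] [0.5929 0.1267] [0.5797 0.1475]
[194 218] [0.5719 0.1534] [0.5612 0.171 ]
[356 218] [0.5881 0.3298] [0.5755 0.3266]
rows [-0.039  -0.1084  0.1378] 0.25 dist 0.09 yawY 1.483 pos [0.5606 0.2945 0.2189] F [-0.29 -0.05 -0.48] w 0.0255 t 33.05
```

```bash
python3 -m creep '[[0.3,-0.039,-0.108,0.05,0.25],[0.3,-0.039,-0.108,0.05,0.25],[0.3,-0.039,-0.108,0.05,0.25],[0.3,-0.039,-0.108,0.05,0.25],[0.3,-0.039,-0.108,0.05,0.25],[0.3,-0.039,-0.108,0.05,0.25],[0.3,-0.039,-0.108,0.05,0.25],[0.3,-0.039,-0.108,0.05,0.25],[0.3,-0.039,-0.108,0.05,0.25],[0.3,-0.039,-0.108,0.05,0.25]]' 80; python3 -c "
from look import *
go([.5752,.2388,.10],-.088)"
```

```text
clock: 34.05
position: [0.5753, 0.2391, 0.1943]
ee_rot: [-0.0, 0.715, 0.699, 0.0]
contact_force: [-0.1, 1.1, 0.2]
width: 0.0255
gripper_force: 0.0
rows [-0.0006 -0.0003  0.1886] 0.0103 dist 0.094 yawY -0.0232 pos [0.5753 0.2391 0.1943] F [-0.09  1.1   0.21] w 0.0255 t 34.05
```

```bash
python3 -m creep '[[0.25,0,0,0.05,0.0103],[0.25,0,0,0.12,0.0103],[0.25,0,0,0.17,0.0103],[0.25,0,0,0.17,0.0103],[0.25,0,0,0.17,0.0103],[0.25,0,0,0.17,0.0103]]' 80; python3 - <<'E'
from look import *
w=snap('wrist'); sleeves(w,True,.096)
for r in eyes.place_of('wrist','basket_a')[:1]: print(atz(w,r['centre'],0,True))
# rim +x edge: dark/bright profile along basket x through y mid+20mm
R=w['R'];t=w['t']
def pf(X):
    c=R@np.array(X)+t; th=np.arctan2(np.hypot(c[0],c[1]),c[2]); n=c[:2]/np.hypot(*c[:2]); return n[0]*th*w['fx']+w['cx'],n[1]*th*w['fy']+w['cy']
c0=np.array([.5353,.2423]);ya=-.09;ex=np.array([np.cos(ya),np.sin(ya)]);ey=np.array([-ex[1],ex[0]])
for b in(.03,.038):
  v=[]
  for a in np.arange(.028,.056,.001):
    u=pf([*(c0+a*ex+b*ey),.058]); v.append([int(q) for q in cv2.getRectSubPix(w['frame'],(1,1),u)[0,0]])
  print(b,[(q[0],q[2]) for q in v])
go([.5752,.2388,.019],-.088)
E
```

```text
clock: 34.65
position: [0.5767, 0.2395, 0.1112]
ee_rot: [0.001, 0.735, 0.678, 0.002]
contact_force: [0.2, -0.1, -0.4]
width: 0.021
gripper_force: 0.0
sleeve [137. 276.] 744 ctr [0.4726 0.247 ] yaw -0.094 len 0.044 wid 0.008
[0.53545209 0.24291159 0.        ]
0.03 [(138, 134), (137, 133), (122, 117), (133, 129), (137, 132), (138, 133), (137, 132), (136, 131), (107, 99), (115, 104), (129, 118), (131, 128), (134, 134), (133, 132), (131, 124), (122, 110), (126, 78), (143, 44), (143, 43), (143, 42), (142, 42), (143, 40), (142, 39), (143, 39), (142, 38), (143, 38), (143, 38), (143, 37)]
0.038 [(143, 139), (143, 139), (130, 121), (131, 129), (141, 136), (143, 138), (143, 138), (142, 136), (122, 116), (117, 106), (129, 119), (133, 129), (134, 135), (133, 132), (131, 123), (121, 108), (129, 70), (144, 45), (144, 45), (144, 44), (144, 43), (144, 43), (144, 41), (145, 42), (144, 40), (144, 39), (144, 39), (144, 37)]
rows [-0.0018 -0.0033  0.1845] 0.001 dist 0.092 yawY -0.0817 pos [0.5766 0.2394 0.1113] F [ 0.18  0.55 -0.87] w 0.0214 t 34.75
```

The rim spans 36–44 mm from the basket centre, exactly where expected. Descend, grip, and lift slightly.

```bash
python3 -m creep '[[0.25,0,-0.002,0.08,0.001],[0.25,0,-0.002,0.15,0.001],[0.25,0,-0.002,0.183,0.001],[0.25,0,-0.002,0.183,0.001],[0.25,0,-0.002,0.183,0.001],[0,0,-0.002,0.183,0.001],[0,0,-0.002,0.183,0.001],[0,0,-0.002,0.183,0.001],[0,0,-0.002,0.183,0.001]]' 100; python3 -m creep '[[0,0,0,-0.006,0],[0,0,0,-0.012,0],[0,0,0,-0.016,0],[0,0,0,-0.016,0],[0,0,0,-0.016,0]]' 100;  python3 -c "
from look import *
c=np.array([.5353,.2425]);b=np.array([.645,.2345]);p=manip.get_state()['position'];go([*(p[:2]+b-c),.027],-.088)"
```

```text
clock: 35.65
position: [0.5755, 0.2397, 0.0201]
ee_rot: [0.001, 0.737, 0.675, 0.002]
contact_force: [-0.8, 1.3, 6.2]
width: 0.0057
gripper_force: 98.0
clock: 36.15
position: [0.5741, 0.239, 0.0254]
ee_rot: [-0.0, 0.738, 0.675, -0.0]
contact_force: [0.3, -0.2, -6.2]
width: 0.0056
gripper_force: 97.5
rows [ 0.0034  0.22   -0.0033] -0.0 dist 0.11 yawY -0.088 pos [0.5741 0.239  0.0254] F [ 0.34 -0.19 -6.19] w 0.0056 t 36.15
```

```bash
python3 -m creep '[[0,0,0.02,-0.004,0],[0,0.001,0.05,-0.004,0],[0,0.002,0.09,-0.004,0],[0,0.002,0.13,-0.004,0],[0,0.003,0.17,-0.004,0],[0,0.003,0.2,-0.004,0],[0,0.0034,0.22,-0.004,0],[0,0.0034,0.22,-0.004,0],[0,0.0034,0.22,-0.004,0],[0,0.0034,0.22,-0.004,0]]' 100; python3 - <<'E'
from look import *
w=snap('wrist'); s=snap('scene'); t=snap('top')
sleeves(w,True,.105);sleeves(s,False,.105)
for c,d in(('top',t),('scene',s),('wrist',w)):
  for n in('basket_a','bay'):
    for r in eyes.place_of(c,n)[:2]: print(c,n,round(r['confidence'],2),atz(d,r['centre'],0 ,c=='wrist').round(4))
go([0,0,0])
d=w;h=cv2.cvtColor(d['frame'],cv2.COLOR_RGB2HSV); m=cv2.inRange(h,(0,120,60),(8,255,255))|cv2.inRange(h,(172,120,60),(180,255,255))
n,l,st,c=cv2.connectedComponentsWithStats(m); i=1+st[1:,4].argmax()
hull=cv2.convexHull(np.argwhere(l==i)[:,::-1].astype(np.int32)); ap=cv2.approxPolyDP(hull,3,True)[:,0]
for p in ap: print(p,atz(d,p,0,True).round(4)[:2],atz(d,p,.045,True).round(4)[:2])
E
```

```text
clock: 37.15
position: [0.6827, 0.2312, 0.0276]
ee_rot: [-0.001, 0.737, 0.675, -0.001]
contact_force: [-0.5, 0.0, -6.0]
width: 0.0053
gripper_force: 97.8
sleeve [ 51. 366.] 1678 ctr [0.5862 0.2434] yaw -0.095 len 0.044 wid 0.012
sleeve [274. 231.] 37 ctr [0.5696 0.2346] yaw -0.129 len 0.038 wid 0.012
top basket_a 0.72 [ 0.6765 -0.0628  0.    ]
scene basket_a 0.8 [0.6554 0.2236 0.    ]
scene basket_a 0.72 [ 0.7393 -0.0252  0.    ]
scene bay 0.95 [0.6445 0.2396 0.    ]
scene bay 0.17 [0.6519 0.2291 0.    ]
wrist basket_a 0.9 [0.6442 0.2309 0.    ]
wrist bay 0.74 [0.6519 0.2333 0.    ]
rows [-0.5808 -1.322   0.0558] 0 dist 0.723 yawY -0.0879 pos [0.6839 0.2312 0.028 ] F [-1.18 -0.64 -5.8 ] w 0.0058 t 37.6
[388 350] [0.7199 0.1723] [0.713  0.2057]
[375 347] [0.7118 0.1757] [0.7068 0.2082]
[135 179] [0.5842 0.2928] [0.6097 0.2974]
[ 96 103] [0.5651 0.3403] [0.5951 0.3335]
[170  73] [0.614  0.3467] [0.6324 0.3384]
[354  65] [0.709  0.3379] [0.7047 0.3317]
[422  89] [0.7428 0.3242] [0.7304 0.3213]
[425 119] [0.7434 0.3086] [0.7309 0.3094]
[414 275] [0.7354 0.2227] [0.7248 0.244 ]
```

```bash
python3 -m creep '[[0,0,0.01,0,0],[0,0,0.01,0,0],[0,0,0.01,0.004,0],[0,0,0.01,0.008,0],[0,0,0.01,0.012,0],[0,0,0.01,0.012,0],[0,0,0.01,0.012,0]]' 100; python3 -m creep '[[0,0,0,0.002,0],[0,0,0,0.002,0],[0,0,0,0.002,0]]' 100
```

```text
clock: 38.3
position: [0.6893, 0.2307, 0.0221]
ee_rot: [0.0, 0.738, 0.675, 0.0]
contact_force: [0.2, -0.5, -4.0]
width: 0.0057
gripper_force: 98.2
clock: 38.6
position: [0.6896, 0.2308, 0.0213]
ee_rot: [0.0, 0.738, 0.675, 0.001]
contact_force: [1.9, -0.3, -2.2]
width: 0.0057
gripper_force: 98.4
```

```bash
python3 -m creep '[[0,0,0,0.002,0],[0,0,0,0.003,0],[0,0,0,0.003,0],[0,0,0,0.003,0]]' 100; python3 -m creep '[[0.2,0,0,0.003,0],[0.2,0,0,0.003,0],[0.2,0,0,0.003,0]]' 100
```

```text
clock: 39.0
position: [0.69, 0.2308, 0.0201]
ee_rot: [0.001, 0.738, 0.675, 0.001]
contact_force: [4.6, -0.4, 1.4]
width: 0.0058
gripper_force: 99.0
clock: 39.3
position: [0.6878, 0.2308, 0.0174]
ee_rot: [-0.001, 0.738, 0.675, -0.001]
contact_force: [0.2, -0.8, -0.3]
width: 0.0172
gripper_force: 0.0
```

Released without contact. Lift off and check everything.

```bash
python3 -m creep '[[0.2,0,0,-0.03,0],[0.2,0,0,-0.1,0],[0.2,0,0,-0.2,0],[0.2,0,-0.1,-0.3,0],[0.2,0,-0.2,-0.36,0],[0.2,0,-0.2,-0.36,0],[0.2,0,-0.2,-0.36,0],[0.2,0,-0.2,-0.36,0]]' 60; python3 - <<'E'
from look import *
w=snap('wrist','w12.png'); s=snap('scene','s12.png'); t=snap('top','t12.png')
for z in(.085,.096): print(z);sleeves(w,True,z);sleeves(s,False,z);sleeves(t,False,z)
for c,d in(('top',t),('scene',s),('wrist',w)):
  for n in('basket_a','bay','kidney_dish','oil_bottle'):
    for r in eyes.place_of(c,n)[:2]: print(c,n,round(r['confidence'],2),atz(d,r['centre'],0 ,c=='wrist').round(4),atz(d,r['centre'],.066 ,c=='wrist').round(4))
reds(t,False,.216)
R=w['R'];tt=w['t']
def pf(X):
    c=R@np.array(X)+tt; th=np.arctan2(np.hypot(c[0],c[1]),c[2]); n=c[:2]/np.hypot(*c[:2]); return n[0]*th*w['fx']+w['cx'],n[1]*th*w['fy']+w['cy']
c0=np.array([.65,.234]);ya=-.088;ex=np.array([np.cos(ya),np.sin(ya)]);ey=np.array([-ex[1],ex[0]])
red=lambda q:int(q[0]>1.8*q[2])
samp=lambda X:cv2.getRectSubPix(w['frame'],(1,1),pf(X))[0,0]
for b in(-.075,0,.075):
  print('x-prof',b,''.join(str(red(samp([*(c0+a*ex+b*ey),.0]))) for a in np.arange(-.08,-.05,.002)), ''.join(str(red(samp([*(c0+a*ex+b*ey),.045]))) for a in np.arange(.05,.08,.002)))
for a,b in((.04,.03),(-.04,.03),(.04,-.03)):
  print('rim',a,b,[int(samp([*(c0+(a+k*.002)*ex+b*ey),.058])[2]) for k in range(-6,7)])
for sg in(1,-1):
  print('yrim',sg,[int(samp([*(c0+.02*ex+(sg*.055+k*.002)*ey),.058])[2]) for k in range(-6,7)])
go([0,0,0])
E
```

```text
clock: 40.1
position: [0.5896, 0.2397, 0.1995]
ee_rot: [0.001, 0.737, 0.676, 0.001]
contact_force: [-0.5, -0.4, -0.2]
width: 0.0173
gripper_force: 0.0
0.085
sleeve [320. 230.] 557 ctr [0.5895 0.235 ] yaw -0.097 len 0.045 wid 0.008
sleeve [276. 231.] 37 ctr [0.6011 0.2514] yaw -0.148 len 0.041 wid 0.012
sleeve [381. 200.] 70 ctr [ 0.686  -0.0776] yaw 0.06 len 0.045 wid 0.01
sleeve [254. 238.] 26 ctr [0.594  0.2483] yaw -0.199 len 0.02 wid 0.008
0.096
sleeve [320. 230.] 557 ctr [0.5898 0.2384] yaw -0.097 len 0.043 wid 0.008
sleeve [276. 231.] 37 ctr [0.5861 0.2401] yaw -0.148 len 0.04 wid 0.012
sleeve [381. 200.] 70 ctr [ 0.6826 -0.076 ] yaw 0.06 len 0.044 wid 0.01
sleeve [254. 238.] 26 ctr [0.5915 0.2467] yaw -0.199 len 0.02 wid 0.008
top basket_a 0.92 [0.6517 0.2285 0.    ] [0.6345 0.2206 0.066 ]
top basket_a 0.61 [ 0.6699 -0.0633  0.    ] [ 0.6518 -0.0552  0.066 ]
top bay 0.68 [0.6582 0.2302 0.    ] [0.6406 0.2222 0.066 ]
top kidney_dish 0.38 [0.6102 0.2545 0.    ] [0.5953 0.2452 0.066 ]
top oil_bottle 0.69 [ 0.7176 -0.2177  0.    ] [ 0.6968 -0.2011  0.066 ]
top oil_bottle 0.51 [0.6
[... 750 characters left out ...]
0.1781  0.216 ]
red [401.5 207.6] 11 [ 0.6268 -0.103   0.216 ]
red [365.7 209. ] 7 [ 0.6252 -0.0223  0.216 ]
x-prof -0.075 000001110000111 111110000111000
x-prof 0 000001000000001 111111000000000
x-prof 0.075 000001111111111 111111111111000
rim 0.04 0.03 [116, 95, 61, 62, 54, 93, 111, 116, 57, 32, 33, 27, 27]
rim -0.04 0.03 [41, 42, 40, 39, 47, 95, 116, 112, 77, 43, 90, 35, 35]
rim 0.04 -0.03 [57, 77, 88, 60, 73, 90, 109, 115, 76, 34, 31, 30, 30]
yrim 1 [36, 36, 39, 122, 44, 97, 119, 114, 73, 36, 36, 37, 36]
yrim -1 [30, 31, 40, 35, 44, 106, 118, 112, 89, 35, 108, 52, 56]
rows [-0.5808 -1.1321  0.3957] 0 dist 0.666 yawY -0.088 pos [0.5894 0.2395 0.1979] F [-1.14 -0.71 -0.71] w 0.0174 t 40.85
```

Everything checks out:
- **Seized basket:** it sits flat at (0.651, 0.235), centred and aligned in the bay, with its bail at about 0.45 rad.
- **Free basket:** it hangs at the seat.
- **Bottle and dish:** both are still in place.

```bash
python3 -c "
from rig import manip
print(manip.sign_off())"
```

```text
the job is handed in; nothing more can be done
None
```

The job is handed in at about 41 s: the free-bail basket (the left one) hangs in both prongs of the stand, and the seized one (the right one) stands flat and square in the red bay with its bail at about 0.45 rad; the last camera check still showed the bottle and dish in their places.

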